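# Ice down a cool box and load the sample tubes

### The arm

A 6-joint arm with a two-finger parallel gripper is mounted at the origin on the work surface. World frame = base frame: x ahead of the robot, y to its left, z up, the work surface at z = 0. Lengths are in mm, angles in rad, forces in N, time in s.
With the tool pointing down it reaches from about 250 to 725 mm from the base axis. Payload 4 kg.
Tool frame: the origin (TCP) lies midway between the tips of the shut fingers; the grasp point (between the pads) lies 19 mm behind it; z points along the fingers, y is the line along which they close (so a half turn about z gives the same grasp; the last joint's range is limited). The gripper opens to 85 mm and grips with 20 to 120 N. Pads are 22 mm wide; open, the fingers measure 114 mm over their backs; the gripper's body (76 mm by 85 mm) begins 54 mm behind the grasp point. The pads swing forward as they close: fully open they stand 13 mm farther back than shut.
Start: joints at [-1.247, 0.241, 0.005, 1.335, 0, 1.571], TCP at [159.084, -474.017, 231.306] pointing down, gripper open.
Joint ranges: [-2.72, 2.72], [-1.05, 1.87], [-1.09, 1.28], [-1.99, 2.15], [-1.42, 1.44], [-3.14, 3.14]. Speed limits (rad/s): [2.79, 2.79, 3.14, 3.14, 3.14, 3.14].

### API

Orientations are given as a 3x3 rotation matrix whose columns are the frame's x, y, z axes.
In Python, from cell import readout, camera, calibration, workorder gives the robot as it stands.
- The arm moves only by the tool jog_arm, never from a script. Its arguments are lists of equal length, an entry for each row: "travel": the shift along the world's x, y, z in mm, a list of three; "twist": the turn, a rotation vector about the world's x, y, z in rad, a list of three; "jaw": the closure, from -1 (fully open) to 1 (shut). In form: {"travel": [[tx, ty, tz], ...], "twist": [[rx, ry, rz], ...], "jaw": [jaw, ...]}. A call has 1 to 5 rows; each row is the pose to reach, as a shift and turn from the pose commanded when the call began; what a row does not reach only later rows make up. A row lasts 1/8 s, in which the tool goes at most 62.5 mm and 10.7 degrees, less where a joint would pass 70% of its speed; a pose out of reach is approached as far as the arm can. A call with a gripper value outside its range is refused whole. The fingers move at their own pace and stop on an object; "force" is the grip in N (left out, the last holds). Time passes only in rows, so rows that repeat a pose let the fingers close. It gives the time, the measured TCP pose, the force, the opening and the grip force at its end, in the units of the state.
- readout.read_state(): the state, without advancing time (a new reading comes with each control period).
- camera(name): name is "scene" or "top" or "wrist"; returns the picture (384x512x3 uint8, blue, green, red); there is no depth.
- calibration(name): a dict with "vfov" (degrees; the focal length in pixels is half the picture's height over the tangent of half this angle, whatever the lens; pixels are square), "cx", "cy" (the principal point, pixels), "distortion" ([k1, k2, p1, p2, k3] as OpenCV has them; the pictures are not rectified), "rvec" (rotation vector, rad) and "tvec" (3), from world to camera coordinates, as OpenCV has them; the wrist camera has in their place "hand_eye" (4x4, takes a point from camera to tool coordinates, whose origin is the TCP and whose axes are the flange's). Camera axes: x right, y down, z forward; pixel columns grow to the right and rows downward; lengths in mm; the calibration is good to about 2 mm. A picture is of the moment at which its call begins: read the wrist's pose just before it. calibration takes no time and is no camera call.
- workorder.job_done(): hands the job in; it is judged then, once.
The state is a dict: "clock": time; "qpos": joint angles; "qd": joint speeds; "effort": joint torques, N m; "ee_pos": TCP position; "eef_rot": TCP orientation; "contact_force": force on the tool from outside, world axes, zero at the start; "torque": the same for the moment, N m; "opening": finger opening in mm; "grasp_force": force on a finger pad.
Only numpy, scipy, OpenCV 4.12 (cv2) and the standard library are available. Lean on these libraries where they do the work, as an engineer would, in place of code of your own. Each camera call takes 0.05 s, during which the arm holds its last target. There are 200 camera calls.

### The job

Get the foam cool box ready for the samples: first use the scoop to move every ice ball out of the sloping bin into the cool box's open ice well, never touching the ice with your fingers. Once all the ice is in, move each sample tube from the white bench rack into one of the cool box's three pockets, standing upright and fully down. Leave the scoop lying flat on its base inside the emptied bin, and do not shove the other things on the bench about.

Things in the scene. Friction and masses are not known exactly. Their poses are not given: they have to be found in the camera images.
- bin: Fixed grey open trough with the ice balls, 262 mm long (x), 152 mm wide (y); stands left or right. Origin: on the bench under its centre; z up. Flat floor 250 x 100 mm, middle line y = 0, sloping down 8 degrees towards +x: the balls gather at the +x end. Side walls upright for 34 mm, then flaring out 45 degrees to 55 mm above the floor; end walls square to the floor, 80 mm high at +x, 42 mm at -x.
- bin_floor (a point): Centre of the bin floor's top surface, 30 mm above the bin's origin; axes as the bin's (not sloped).
- bin_end (a point): Middle of the foot of the inner face of the bin's low (+x) end wall, on the floor, 125 mm down the slope from bin_floor.
- coolbox: Fixed white foam box, 250 (x) x 160 (y) x 75 mm high; it and the bin swap sides. Origin: on the bench under its centre; z up. +x half: open ice well, inside x = 0 to 112, y = -68 to 68 mm, floor at 12 mm, rim at 75 mm. -x half: solid block with three square pockets 33 mm wide, 55 mm deep (floor 20 mm above the origin, top 75 mm), at x = -70 mm, y = -46, 0, 46 mm.
- rack: Fixed white block on the bench, 70 (x) x 140 (y) x 55 mm high, with three square holes 33 mm wide and 45 mm deep at x = 0, y = -46, 0, 46 mm, in which the tubes stand at the start. Origin: on the bench under its centre; z up.
- scoop: Loose steel scoop, about 240 g, flat on the bench. Origin: centre of its underside; x to its open mouth, z up. Floor 88 (x) x 92 x 2.5 mm; side and back walls 3 mm thick, 44 mm high; the side walls end at x = 8 mm, the last 36 mm of the floor is a bare lip. A neck 18 mm wide rises from the back wall to a black handle bar along x, x = -117 to -7 mm, 22 mm wide (y), 24 mm tall, middle at z = 118 mm.
- scoop_grip (a point): The middle of the scoop's handle bar, at x = -62, y = 0, z = 118 mm in the scoop's frame; take the bar here across y.
- ice0: One of 6 to 8 smooth hard pale ice balls, 32 mm in diameter, 17 g, slippery, rolling easily; they lie in the bin. Origin: its centre. None if absent.
- ice1: One of 6 to 8 smooth hard pale ice balls, 32 mm in diameter, 17 g, slippery, rolling easily; they lie in the bin. Origin: its centre. None if absent.
- ice2: One of 6 to 8 smooth hard pale ice balls, 32 mm in diameter, 17 g, slippery, rolling easily; they lie in the bin. Origin: its centre. None if absent.
- ice3: One of 6 to 8 smooth hard pale ice balls, 32 mm in diameter, 17 g, slippery, rolling easily; they lie in the bin. Origin: its centre. None if absent.
- ice4: One of 6 to 8 smooth hard pale ice balls, 32 mm in diameter, 17 g, slippery, rolling easily; they lie in the bin. Origin: its centre. None if absent.
- ice5: One of 6 to 8 smooth hard pale ice balls, 32 mm in diameter, 17 g, slippery, rolling easily; they lie in the bin. Origin: its centre. None if absent.
- ice6: One of 6 to 8 smooth hard pale ice balls, 32 mm in diameter, 17 g, slippery, rolling easily; they lie in the bin. Origin: its centre. None if absent.
- ice7: One of 6 to 8 smooth hard pale ice balls, 32 mm in diameter, 17 g, slippery, rolling easily; they lie in the bin. Origin: its centre. None if absent.
- tube0: One of 2 or 3 capped sample tubes, 118 mm long, 60 g, upright in a rack hole. Origin: centre of its foot; z up along it. Body 29 mm in diameter, narrowing to 20 mm over the last 14 mm at the foot; screw cap 34 mm in diameter from 96 to 118 mm. None if absent.
- tube1: One of 2 or 3 capped sample tubes, 118 mm long, 60 g, upright in a rack hole. Origin: centre of its foot; z up along it. Body 29 mm in diameter, narrowing to 20 mm over the last 14 mm at the foot; screw cap 34 mm in diameter from 96 to 118 mm. None if absent.
- tube2: One of 2 or 3 capped sample tubes, 118 mm long, 60 g, upright in a rack hole. Origin: centre of its foot; z up along it. Body 29 mm in diameter, narrowing to 20 mm over the last 14 mm at the foot; screw cap 34 mm in diameter from 96 to 118 mm. None if absent.
- bottle: Bystander, to be left where it is: round bottle, 70 mm in diameter, 130 mm tall. Origin under its centre.
- tipbox: Bystander, to be left where it is: box, 120 x 80 x 60 mm. Origin under its centre.
There are look-alikes about, which are no part of the job. There is more than one size of the scoop; the one meant has the size given above.

How it is judged (in metres and radians):
On the way, in this order (a step that is already met when the one before it is completed fails the run):
1. every ice ball lies in the cool box's ice well (x of ice0 in the frame of coolbox between 0 and 0.112 m and y of ice0 in the frame of coolbox between -0.068 and 0.068 m and z of ice0 in the frame of coolbox between 0 and 0.075 m and x of ice1 in the frame of coolbox between 0 and 0.112 m and y of ice1 in the frame of coolbox between -0.068 and 0.068 m and z of ice1 in the frame of coolbox between 0 and 0.075 m and x of ice2 in the frame of coolbox between 0 and 0.112 m and y of ice2 in the frame of coolbox between -0.068 and 0.068 m and z of ice2 in the frame of coolbox between 0 and 0.075 m and x of ice3 in the frame of coolbox between 0 and 0.112 m and y of ice3 in the frame of coolbox between -0.068 and 0.068 m and z of ice3 in the frame of coolbox between 0 and 0.075 m and x of ice4 in the frame of coolbox between 0 and 0.112 m and y of ice4 in the frame of coolbox between -0.068 and 0.068 m and z of ice4 in the frame of coolbox between 0 and 0.075 m and x of ice5 in the frame of coolbox between 0 and 0.112 m and y of ice5 in the frame of coolbox between -0.068 and 0.068 m and z of ice5 in the frame of coolbox between 0 and 0.075 m and x of ice6 in the frame of coolbox between 0 and 0.112 m and y of ice6 in the frame of coolbox between -0.068 and 0.068 m and z of ice6 in the frame of coolbox between 0 and 0.075 m and x of ice7 in the frame of coolbox between 0 and 0.112 m and y of ice7 in the frame of coolbox between -0.068 and 0.068 m and z of ice7 in the frame of coolbox between 0 and 0.075 m), for 0.3 s.
2. every sample tube stands fully down in a pocket of the cool box (x of tube0 in the frame of coolbox between -0.085 and -0.055 m and y of tube0 in the frame of coolbox between -0.065 and 0.065 m and z of tube0 in the frame of coolbox between 0.01 and 0.03 m and angle between each of tube0, tube1, tube2's own z axis and vertical below 0.25 rad and x of tube1 in the frame of coolbox between -0.085 and -0.055 m and y of tube1 in the frame of coolbox between -0.065 and 0.065 m and z of tube1 in the frame of coolbox between 0.01 and 0.03 m and x of tube2 in the frame of coolbox between -0.085 and -0.055 m and y of tube2 in the frame of coolbox between -0.065 and 0.065 m and z of tube2 in the frame of coolbox between 0.01 and 0.03 m), for 0.3 s.
At the end, for the whole second after the job is handed in: Every ice ball in the ice well, centre below the rim; every tube in a pocket, foot within 10 mm of the pocket floor, within 0.25 rad of upright; scoop in the bin on its base, within 0.35 rad of level and 30 mm of the bin's middle line; all at rest (all of step 1 and all of step 2 and x of scoop in the frame of bin between -0.1 and 0.11 m and y of scoop in the frame of bin between -0.03 and 0.03 m and z of scoop in the frame of bin between 0 and 0.07 m and angle between scoop's own z axis and vertical below 0.35 rad and linear speed of each of ice0, ice1, ice2, ice3, ice4, ice5, ice6, ice7, tube0, tube1, tube2, scoop below 0.05 m/s); the robot touches nothing.
It fails at once if the fingers touch an ice ball (contact force between the fingers and ice0 above 1 N or contact force between the fingers and ice1 above 1 N or contact force between the fingers and ice2 above 1 N or contact force between the fingers and ice3 above 1 N or contact force between the fingers and ice4 above 1 N or contact force between the fingers and ice5 above 1 N or contact force between the fingers and ice6 above 1 N or contact force between the fingers and ice7 above 1 N).
It fails at once if a bystander is shoved more than 40 mm (distance of any of bottle, tipbox from where it was at the start of the episode above 0.04 m).
Of ice5, ice6, ice7 only 1 to 3 are there at a start; the rules pass over those that are not, and their reading is None.
Of tube0, tube1, tube2 only 2 to 3 are there at a start; the rules pass over those that are not, and their reading is None.
At some moment in a run one of scoop may be knocked a few centimetres aside while the robot is not near it.
It also fails if it takes over 210 s, if anything falls off the work surface, if the arm or the gripper's body presses on something with over 40 N, if the wrist force passes 120 N, or if a joint passes its speed limit or range.

## Working session

There is one attempt and no reset: what is moved stays moved. The work goes in short steps, Python scripts to look and compute and a tool call to move; the robot and the scene stay as the last step left them, time stands still between calls to the robot, and variables do not carry over. Pictures are saved under pics/ and viewed, at most 14 in all, crops included, and the job is handed in when it is done.

Besides the shell and the picture viewer there is one more tool, called after "Emit:" as name(argument=value, ...) on one line, values as JSON. jog_arm: Moves the arm, as the interface text tells. Its arguments: {"type":"object","properties":{"travel":{"type":"array"},"twist":{"type":"array"},"jaw":{"type":"array"},"force":{"type":"number"}},"required":["travel","twist","jaw"]}

```bash
ls; mkdir -p pics
python3 - <<'E'
from cell import readout, camera, calibration
import cv2,numpy as np
s=readout.read_state(); print({k:np.round(v,3).tolist() for k,v in s.items()})
for n in("scene","top"):
    cv2.imwrite(f"pics/{n}0.png",camera(n)); c=calibration(n)
    R=cv2.Rodrigues(np.array(c["rvec"]))[0]; print(n,c,-R.T@np.array(c["tvec"]))
print(calibration("wrist"))
E
```

```text
pics
{'clock': 0.0, 'qpos': [-1.247, 0.241, 0.004, 1.335, 0.0, 1.571], 'qd': [0.0, 0.001, 0.001, 0.001, -0.002, -0.0], 'effort': [0.001, -37.232, 25.241, 0.017, -0.0, -0.0], 'ee_pos': [158.885, -473.407, 230.407], 'eef_rot': [[0.948, 0.318, -0.001], [0.318, -0.948, 0.002], [0.0, -0.002, -1.0]], 'contact_force': [0.365, -0.234, 0.283], 'torque': [0.011, -0.029, 0.004], 'grasp_force': 0.0, 'opening': 85.173}
scene {'vfov': 44.503369487245195, 'cx': 253.56765686823155, 'cy': 191.22974895976574, 'distortion': array([-0.02414697,  0.        ,  0.        ,  0.        ,  0.        ]), 'rvec': array([ 0.98071024,  2.49809621, -0.98960691]), 'tvec': array([ 382.00182171, -191.78813888, 1627.87986797])} [1146.3457125   651.12459377 1046.24529503]
top {'vfov': 45.25444617850631, 'cx': 256.8288170084718, 'cy': 189.01902845068574, 'distortion': array([-0.09441404,  0.        ,  0.        ,  0.        ,  0.        ]), 'rvec': array([ 2.13412379, -2.16726907,  0.16988201]), 'tvec': array([  -4.0659099 ,  525.37508081, 1480.34738635])} [ 304.11304651    6.91881043 1541.08120372]
{'vfov': 62.488840313800786, 'cx': 258.91522421503623, 'cy': 191.33378110505802, 'distortion': array([-0.06590613,  0.        ,  0.        ,  0.        ,  0.        ]), 'hand_eye': array([[-9.20992720e-04, -9.44439743e-01, -3.28683319e-01,
         8.54260190e+01],
       [ 9.99999503e-01, -9.95235101e-04,  5.76461264e-05,
        -1.11450456e+00],
       [-3.81560469e-04, -3.28683103e-01,  9.44440190e-01,
        -1.42078347e+02],
       [ 0.00000000e+00,  0.00000000e+00,  0.00000000e+00,
         1.00000000e+00]])}
```

View pics/top0.png

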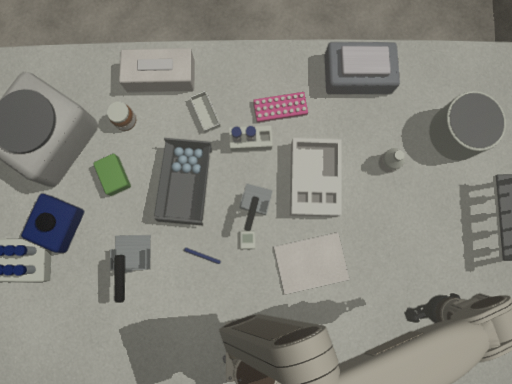

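View pics/scene0.png

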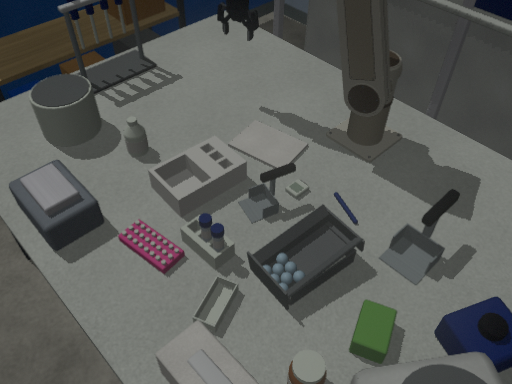

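The top picture shows the bin at about (185,180) with ice near (187,160). The cool box is at (317,178), with the well up and the pockets down at about (303,197), (317,197) and (331,198). The rack is at (250,138) with two tubes, at (236,132) and (251,132).

There are two scoops: A at (133,252), with a pan about 36 px (~120 mm) wide, and B at (256,198), about 28 px (~92 mm). B fits the 92 mm pan and 110 mm handle. I'll confirm it in an enlarged crop.

Run:
```python
import cv2
i=cv2.imread("pics/top0.png")
cv2.imwrite("pics/c1.png",cv2.resize(i[120:270,100:300],None,fx=4,fy=4,interpolation=cv2.INTER_CUBIC))
cv2.imwrite("pics/c2.png",cv2.resize(i[100:250,200:400],None,fx=4,fy=4,interpolation=cv2.INTER_CUBIC))
```

```text
(no output)
```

View pics/c1.png

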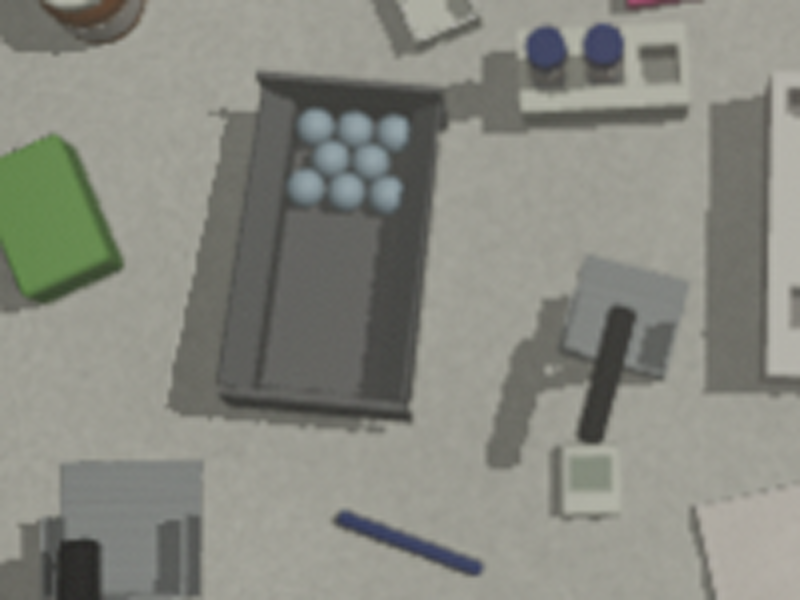

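View pics/c2.png

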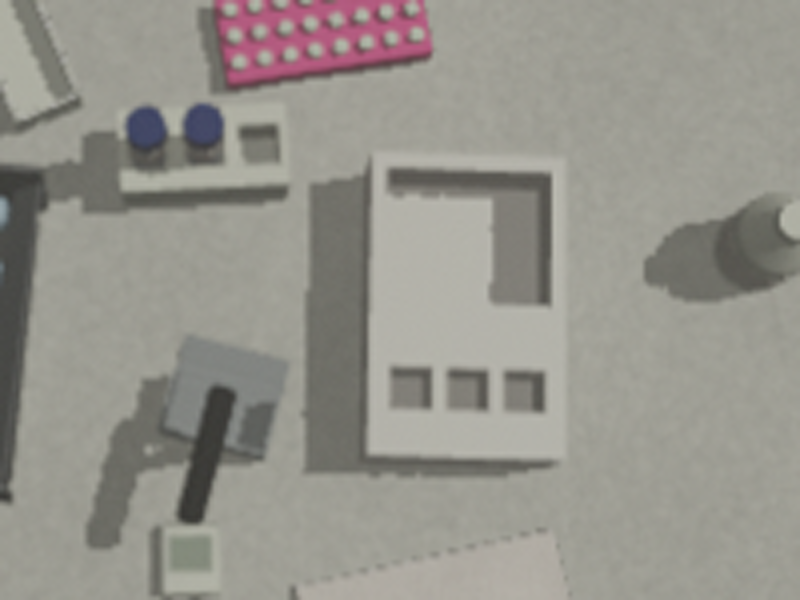

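The crops confirm scoop B, with its pan at crop1 (562–688, 256–378), as the right size. There are 8 ice balls at the bin's up-image end, and two tubes with caps at crop2 (146,128) and (204,125). Next I'll fit the poses.

```bash
cat > h.py <<'E'
import cv2,numpy as np
from scipy.optimize import least_squares
from cell import readout,camera,calibration
np.set_printoptions(precision=3,suppress=True)
def K(c):
    f=192/np.tan(np.radians(c["vfov"]/2)); return np.array([[f,0,c["cx"]],[0,f,c["cy"]],[0,0,1.]])
def ext(n,s=None):
    """world->camera rvec,tvec"""
    c=calibration(n)
    if n!="wrist": return c,np.array(c["rvec"]),np.array(c["tvec"])
    T=np.eye(4);T[:3,:3]=s["eef_rot"];T[:3,3]=s["ee_pos"]
    M=np.linalg.inv(T@c["hand_eye"]); return c,cv2.Rodrigues(M[:3,:3])[0].ravel(),M[:3,3]
def proj(P,n,s=None):
    c,r,t=ext(n,s); return cv2.projectPoints(np.array(P,float).reshape(-1,3),r,t,K(c),np.array(c["distortion"]))[0].reshape(-1,2)
def back(px,z,n,s=None):
    """pixels -> world points on height z"""
    c,r,t=ext(n,s);R=cv2.Rodrigues(r)[0]
    u=cv2.undistortPoints(np.array(px,float).reshape(-1,1,2),K(c),np.array(c["distortion"])).reshape(-1,2)
    d=np.c_[u,np.ones(len(u))]@R;o=-R.T@t
    return o+d*((np.asarray(z)-o[2])/d[:,2])[:,None]
def place(p,M,z0=0):
    c,s=np.cos(p[2]),np.sin(p[2]);M=np.array(M,float)
    return np.c_[p[0]+c*M[:,0]-s*M[:,1],p[1]+s*M[:,0]+c*M[:,1],M[:,2]+z0]
def fit(M,px,n,p0,s=None,z0=0):
    px=np.array(px,float)
    f=lambda p:(proj(place(p,M,z0),n,s)-px).ravel()
    r=least_squares(f,p0,x_scale=[10,10,.1],loss="soft_l1"); return r.x,np.abs(f(r.x)).reshape(-1,2)
def crop(px,ox,oy,k=4): return (np.array(px,float)+.5)/k-.5+[ox,oy]
BIN=lambda s,y,h:[s*np.cos(.13963)+h*np.sin(.13963),y,30-s*np.sin(.13963)+h*np.cos(.13963)] # s down slope,h above floor
E
python3 - <<'E'
from h import *
print(back(crop([[625,320]],100,120),0,"top"))
o=crop([[370,153],[566,157],[566,461],[368,455],[411,389],[468,390],[524,391]],200,100)
cb=[[125,80,75],[125,-80,75],[-125,-80,75],[-125,80,75],[-70,46,75],[-70,0,75],[-70,-46,75]]
print("coolbox",*fit(cb,o,"top",[330,-170,0]))
o=crop([[562,350],[664,378],[588,256],[688,282],[622,308],[592,440]],100,120)
sc=[[-44,46,44],[-44,-46,44],[44,46,2],[44,-46,2],[-7,0,130],[-117,0,130]]
print("scoop",*fit(sc,o,"top",[300,0,0]))
o=crop([[260,73],[445,92],[262,385],[365,393],[222,398],[410,415]],100,120)
b=[BIN(131,76,80),BIN(131,-76,80),BIN(-125,50,0),BIN(-125,-50,0),BIN(-131,76,42),BIN(-131,-76,42)]
print("bin",*fit(b,o,"top",[330,200,0]))
o=crop([[120,105],[288,103],[289,183],[146,128],[204,125],[262,145]],200,100)
r=[[35,70,55],[35,-70,55],[-35,-70,55],[0,46,128],[0,0,128],[0,-46,55]]
print("rack",*fit(r,o,"top",[450,50,0]))
b8=crop([[316,125],[355,127],[393,131],[331,157],[371,161],[306,187],[347,191],[385,194]],100,120)
print("balls",back(b8,38,"top"))
E
```

```text
[[494.837  -8.852   0.   ]]
coolbox [ 560.555 -206.142   -0.039] [[0.258 0.263]
 [0.247 0.068]
 [0.142 0.145]
 [0.095 0.248]
 [0.087 0.056]
 [0.089 0.028]
 [0.12  0.111]]
scoop [496.032  -9.164  -0.261] [[0.979 0.044]
 [0.865 0.128]
 [0.697 0.233]
 [0.71  0.177]
 [0.644 0.379]
 [0.579 1.217]]
bin [543.053 225.194  -0.111] [[0.044 0.547]
 [0.17  1.006]
 [0.229 4.405]
 [4.489 5.408]
 [0.846 0.677]
 [0.221 0.232]]
rack [700.138   5.09    0.018] [[0.12  0.873]
 [0.152 0.1  ]
 [0.429 0.518]
 [0.12  0.863]
 [0.152 0.561]
 [0.451 0.018]]
balls [[658.1   247.303  38.   ]
 [655.852 214.583  38.   ]
 [651.921 182.749  38.   ]
 [630.555 234.453  38.   ]
 [626.62  201.003  38.   ]
 [605.399 255.086  38.   ]
 [601.475 220.851  38.   ]
 [598.449 189.191  38.   ]]
```

Emit:
jog_arm(travel=[[29, 50, 0], [58, 100, 0], [87, 150, 0], [116, 200, 0], [145, 250, 0]], twist=[[0, 0, 0], [0, 0, 0], [0, 0, 0], [0, 0, 0], [0, 0, 0]], jaw=[-1, -1, -1, -1, -1])

```text
clock: 0.72
ee_pos: [304.5, -222.3, 231.1]
eef_rot: [[0.948, 0.318, 0.0], [0.318, -0.948, 0.0], [0.0, -0.0, -1.0]]
contact_force: [1.4, -0.2, 0.8]
opening: 85.2
grasp_force: 0.0
```

```bash
python3 -c "
from h import *
s=readout.read_state();print(s['qpos'],s['ee_pos'],s['eef_rot'],s['clock'])"
```

```text
[-0.631 -0.004 -0.277  1.297  0.     2.188] [ 304.497 -222.314  231.117] [[ 0.948  0.318  0.   ]
 [ 0.318 -0.948  0.   ]
 [ 0.    -0.    -1.   ]] 0.725
```

Emit:
jog_arm(travel=[[9.4, 16.35, 0], [18.8, 32.7, 0], [28.2, 49.05, 0], [37.6, 65.4, 0], [47, 81.75, 0]], twist=[[0, 0, 0.1826], [0, 0, 0.3652], [0, 0, 0.5478], [0, 0, 0.7304], [0, 0, 0.913]], jaw=[-1, -1, -1, -1, -1])

```text
clock: 1.35
ee_pos: [351.0, -141.5, 231.0]
eef_rot: [[0.322, 0.947, -0.001], [0.947, -0.322, 0.0], [0.0, -0.001, -1.0]]
contact_force: [-0.4, 0.6, -1.3]
opening: 85.2
grasp_force: 0.0
```

Emit:
jog_arm(travel=[[9.4, 16.35, 0], [18.8, 32.7, 0], [28.2, 49.05, 0], [37.6, 65.4, 0], [47, 81.75, 0]], twist=[[0, 0, 0.1826], [0, 0, 0.3652], [0, 0, 0.5478], [0, 0, 0.7304], [0, 0, 0.913]], jaw=[-1, -1, -1, -1, -1])

```text
clock: 1.98
ee_pos: [398.0, -59.9, 231.0]
eef_rot: [[-0.552, 0.834, -0.001], [0.834, 0.552, 0.0], [0.001, -0.001, -1.0]]
contact_force: [0.2, -0.1, -0.0]
opening: 85.6
grasp_force: 0.0
```

Emit:
jog_arm(travel=[[9.4, 16.35, 0], [18.8, 32.7, 0], [28.2, 49.05, 0], [37.5, 65.5, 0], [37.5, 65.5, 0]], twist=[[0, 0, 0.1826], [0, 0, 0.3652], [0, 0, 0.5478], [0, 0, 0.73], [0, 0, 0.73]], jaw=[-1, -1, -1, -1, -1])

```text
clock: 2.6
ee_pos: [435.6, 5.7, 230.8]
eef_rot: [[-0.966, 0.259, -0.001], [0.259, 0.966, -0.0], [0.001, -0.0, -1.0]]
contact_force: [-0.6, 0.4, 0.2]
opening: 85.6
grasp_force: 0.0
```

```bash
python3 -c "
from h import *
s=readout.read_state();print(s['qpos'],s['ee_pos'],s['eef_rot'],s['clock'])
i=camera('wrist');cv2.imwrite('pics/w1.png',i)
p=[496,-9.2,-.261];M=[[-7,-11,130],[-7,11,130],[-117,-11,130],[-117,11,130],[-62,0,130],[-44,46,44],[-44,-46,44],[44,46,2],[44,-46,2]]
q=proj(place(p,M),'wrist',s);print(q)
for x,y in q: cv2.circle(i,(int(x),int(y)),3,(0,0,255),1)
cv2.imwrite('pics/w1b.png',i)"
```

```text
[ 0.013  0.114 -0.151  1.306 -0.     0.275] [435.62    5.657 230.807] [[-0.966  0.259 -0.001]
 [ 0.259  0.966 -0.   ]
 [ 0.001 -0.    -1.   ]] 2.6
[[246.617 251.669]
 [271.827 251.645]
 [244.565 123.791]
 [273.556 123.752]
 [259.147 192.177]
 [301.362 181.631]
 [216.972 181.73 ]
 [294.402 236.265]
 [224.079 236.336]]
```

View pics/w1b.png

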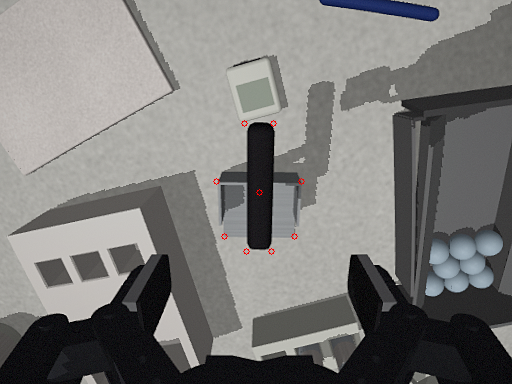

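The handle lies where predicted (image (247–273, 123–250)), within about 1 mm. Scoop B is confirmed, so I'll descend and grip.

Emit:
jog_arm(travel=[[0.5, 2, -40], [0.5, 2, -80], [0.5, 2, -115], [0.5, 2, -131], [0.5, 2, -131]], twist=[[0, 0, 0], [0, 0, 0], [0, 0, 0], [0, 0, 0], [0, 0, 0]], jaw=[-1, -1, -1, -1, -1])

```text
clock: 3.28
ee_pos: [434.3, 6.3, 99.1]
eef_rot: [[-0.965, 0.261, -0.004], [0.261, 0.965, -0.0], [0.004, -0.001, -1.0]]
contact_force: [0.1, 0.2, 0.2]
opening: 85.5
grasp_force: 0.0
```

Emit:
jog_arm(travel=[[0, 0, 0], [0, 0, 0], [0, 0, 0], [0, 0, 0], [0, 0, 0]], twist=[[0, 0, 0], [0, 0, 0], [0, 0, 0], [0, 0, 0], [0, 0, 0]], jaw=[1, 1, 1, 1, 1], force=110)

```text
clock: 3.9
ee_pos: [436.6, 6.7, 101.0]
eef_rot: [[-0.966, 0.259, 0.001], [0.259, 0.966, -0.001], [-0.002, -0.0, -1.0]]
contact_force: [-1.4, -1.8, 5.6]
opening: 20.1
grasp_force: 107.5
```

Emit:
jog_arm(travel=[[0, 0, 0], [0, 0, 0], [0, 0, 10], [0, 0, 20], [0, 0, 30]], twist=[[0, 0, 0], [0, 0, 0], [0, 0, 0], [0, 0, 0], [0, 0, 0]], jaw=[1, 1, 1, 1, 1])

```text
clock: 4.53
ee_pos: [435.9, 7.1, 130.8]
eef_rot: [[-0.966, 0.259, -0.0], [0.259, 0.966, 0.0], [0.0, 0.0, -1.0]]
contact_force: [0.2, 0.4, -2.3]
opening: 20.2
grasp_force: 107.5
```

Emit:
jog_arm(travel=[[0, 0, 50], [0, 0, 94], [12, 56, 94], [24, 112, 94], [36, 168, 94]], twist=[[0, 0, 0], [0, 0, 0], [0, 0, 0.05], [0, 0, 0.1], [0, 0, 0.15]], jaw=[1, 1, 1, 1, 1])

```text
clock: 5.15
ee_pos: [472.4, 176.5, 225.1]
eef_rot: [[-0.994, 0.111, 0.001], [0.111, 0.994, 0.0], [-0.001, 0.0, -1.0]]
contact_force: [1.0, -0.7, -2.4]
opening: 20.4
grasp_force: 108.5
```

Emit:
jog_arm(travel=[[12, 57, 0], [12, 57, 0], [12, 57, 0]], twist=[[0.008, 0.07, 0], [0.0155, 0.139, 0], [0.0155, 0.139, 0]], jaw=[1, 1, 1])

```text
clock: 5.52
ee_pos: [484.6, 232.5, 223.3]
eef_rot: [[-0.984, 0.111, -0.14], [0.11, 0.994, 0.014], [0.14, -0.001, -0.99]]
contact_force: [0.2, -0.4, -2.6]
opening: 20.0
grasp_force: 109.0
```

```bash
cat >> h.py <<'E'
def scoop_world(M,s,tc=(-62,0,101)):
    """scoop-frame points -> world, held scoop (scoop x=-tool x, y=tool y, z=-tool z)"""
    R=np.array(s["eef_rot"])@np.diag([-1,1,-1]); return (np.array(M,float)-tc)@R.T+s["ee_pos"]
def mark(i,q,col):
    for x,y in q: cv2.circle(i,(int(round(x)),int(round(y))),3,col,1)
BRIM=[BIN(131,76,80),BIN(131,-76,80),BIN(-131,76,42),BIN(-131,-76,42),BIN(125,50,0),BIN(125,-50,0),BIN(-125,50,0),BIN(-125,-50,0),BIN(-125,71,55),BIN(-125,-71,55)]
E
python3 -c "
from h import *
o=crop([[260,73],[445,92],[222,398],[410,415]],100,120)
print(fit(BRIM[:4],o,'top',[540,225,-.1]))
s=readout.read_state();print(s['qpos'],s['ee_pos'],s['eef_rot'],s['clock'])
i=camera('wrist');cv2.imwrite('pics/w2.png',i)
SC=[[-7,0,130],[-117,0,130],[-44,46,44],[-44,-46,44],[44,46,2],[44,-46,2]]
mark(i,proj(scoop_world(SC,s),'wrist',s),(0,255,0))
mark(i,proj(place([543,225.2,-.111],BRIM),'wrist',s),(0,0,255))
cv2.imwrite('pics/w2b.png',cv2.resize(i,None,fx=1.5,fy=1.5))"
```

```text
(array([541.107, 224.408,  -0.106]), array([[0.038, 0.123],
       [0.213, 0.555],
       [0.433, 0.069],
       [0.232, 0.282]]))
[0.409 0.42  0.228 1.502 0.069 0.516] [484.628 232.459 223.294] [[-0.984  0.111 -0.14 ]
 [ 0.11   0.994  0.014]
 [ 0.14  -0.001 -0.99 ]] 5.525
```

View pics/w2b.png

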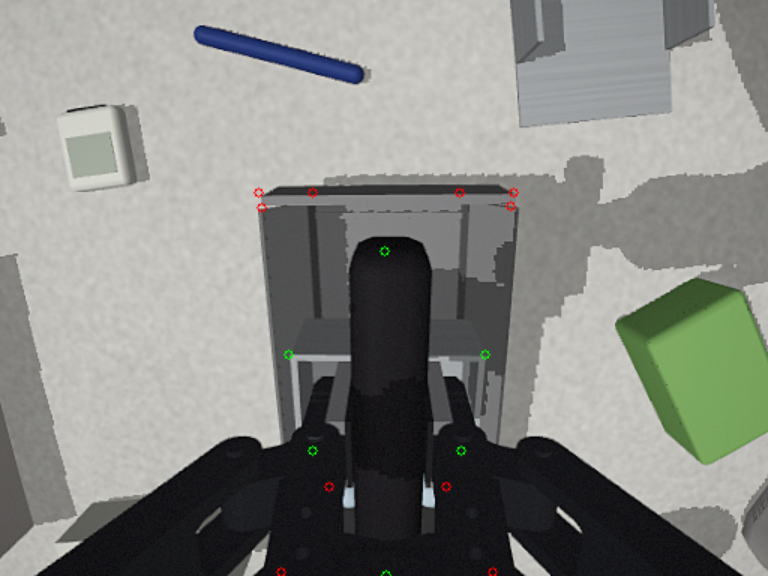

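The wrist view shows the scoop centred over the bin: mid-columns are about 389 and 390, with the bin rims at (261,207) and (517,208). I'll lower it to the bin floor behind the balls.

Emit:
jog_arm(travel=[[-1, 0.7, -30], [-1, 0.7, -60], [-1, 0.7, -74], [-1, 0.7, -79], [-1, 0.7, -79]], twist=[[0, 0, 0], [0, 0, 0], [0, 0, 0], [0, 0, 0], [0, 0, 0]], jaw=[1, 1, 1, 1, 1])

```text
clock: 6.2
ee_pos: [483.4, 232.7, 146.1]
eef_rot: [[-0.984, 0.112, -0.137], [0.111, 0.994, 0.016], [0.138, 0.001, -0.99]]
contact_force: [0.3, 0.5, -2.1]
opening: 20.2
grasp_force: 108.9
```

Emit:
jog_arm(travel=[[0, 0, -2], [0, 0, -4], [0, 0, -4]], twist=[[0, 0, 0], [0, 0, 0], [0, 0, 0]], jaw=[1, 1, 1])

```text
clock: 6.58
ee_pos: [483.1, 232.7, 141.4]
eef_rot: [[-0.984, 0.112, -0.138], [0.11, 0.994, 0.015], [0.139, -0.0, -0.99]]
contact_force: [0.1, -0.1, -2.6]
opening: 20.3
grasp_force: 108.9
```

Emit:
jog_arm(travel=[[0, 0, -1], [0, 0, -2], [0, 0, -2]], twist=[[0, 0, 0], [0, 0, 0], [0, 0, 0]], jaw=[1, 1, 1])

```text
clock: 6.95
ee_pos: [483.1, 232.7, 140.7]
eef_rot: [[-0.984, 0.112, -0.138], [0.11, 0.994, 0.016], [0.139, 0.0, -0.99]]
contact_force: [-1.6, -1.0, 5.6]
opening: 20.3
grasp_force: 110.2
```

Emit:
jog_arm(travel=[[8.4, -0.9, -1.2], [16.7, -1.9, -2.4], [25.1, -2.8, -3.5], [33.5, -3.7, -4.7], [41.8, -4.7, -5.9]], twist=[[0, 0, 0], [0, 0, 0], [0, 0, 0], [0, 0, 0], [0, 0, 0]], jaw=[1, 1, 1, 1, 1])

```text
clock: 7.58
ee_pos: [525.2, 228.6, 134.7]
eef_rot: [[-0.984, 0.111, -0.138], [0.11, 0.994, 0.017], [0.139, 0.002, -0.99]]
contact_force: [-3.6, 0.2, 6.4]
opening: 20.1
grasp_force: 110.1
```

Emit:
jog_arm(travel=[[8.4, -0.9, -1.2], [16.7, -1.9, -2.4], [25.1, -2.8, -3.5], [33.5, -3.7, -4.7], [40, -4.5, -5.6]], twist=[[0, 0, 0], [0, 0, 0], [0, 0, 0], [0, 0, 0], [0, 0, 0]], jaw=[1, 1, 1, 1, 1])

```text
clock: 8.2
ee_pos: [554.9, 225.4, 139.1]
eef_rot: [[-0.982, 0.111, -0.152], [0.109, 0.994, 0.02], [0.154, 0.003, -0.988]]
contact_force: [-32.4, -3.9, 65.7]
opening: 20.3
grasp_force: 124.7
```

```bash
python3 -c "
from h import *
i=camera('scene')
a=cv2.resize(i[180:330,200:400],None,fx=4,fy=4,interpolation=cv2.INTER_CUBIC)
cv2.imwrite('pics/s1.png',a)"
```

```text
(no output)
```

View pics/s1.png

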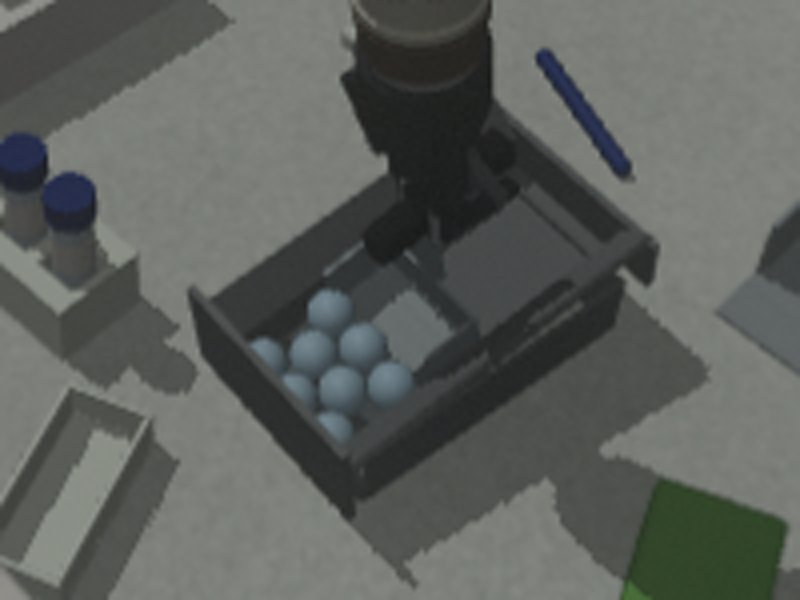

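The push jammed: force is (-32, -4, 66) N and the handle rose about 10 mm. The scene crop shows the third ball row at (330,312), (362,345) and (390,385) wedged against the ends of the scoop's side walls, so the scoop has pitched in the grip. I'll back off, let it settle flat, and regrip.

Emit:
jog_arm(travel=[[-6, 0.7, 4], [-12, 1.3, 8], [-16, 1.8, 8], [-16, 1.8, 8]], twist=[[0, 0, 0], [0, 0, 0], [0, 0, 0], [0, 0, 0]], jaw=[1, 1, 1, 1])

```text
clock: 8.75
ee_pos: [551.3, 225.0, 137.2]
eef_rot: [[-0.985, 0.112, -0.133], [0.111, 0.994, 0.015], [0.134, 0.0, -0.991]]
contact_force: [1.4, -2.0, 8.7]
opening: 20.3
grasp_force: 119.0
```

Emit:
jog_arm(travel=[[0, 0, 0], [0, 0, 0], [0, 0, -3], [0, 0, -6], [0, 0, -6]], twist=[[0, 0, 0], [0, 0, 0], [0, 0, 0], [0, 0, 0], [0, 0, 0]], jaw=[-0.2, -0.2, -0.2, -0.2, -0.2])

```text
clock: 9.38
ee_pos: [548.5, 225.2, 129.1]
eef_rot: [[-0.984, 0.111, -0.14], [0.11, 0.994, 0.015], [0.141, -0.001, -0.99]]
contact_force: [0.8, -0.1, 0.7]
opening: 51.1
grasp_force: 0.0
```

```bash
python3 -c "
from h import *
s=readout.read_state();print(s['ee_pos'],s['opening'])
i=camera('wrist')
SC=[[-7,0,130],[-117,0,130],[-44,46,44],[-44,-46,44],[44,46,2],[44,-46,2]]
mark(i,proj(scoop_world(SC,s),'wrist',s),(0,255,0))
j=camera('scene')
a=np.vstack([i[100:384,56:456],cv2.resize(j[180:330,200:400],None,fx=2,fy=2,interpolation=cv2.INTER_CUBIC)])
cv2.imwrite('pics/s2.png',a)"
```

```text
[548.464 225.223 129.058] 51.14045120270966
```

View pics/s2.png

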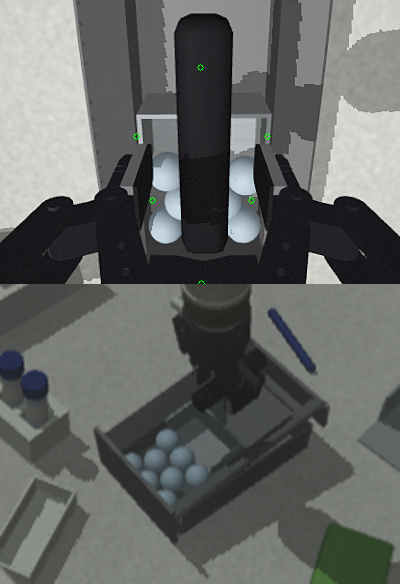

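```bash
python3 -c "
from h import *
s=readout.read_state()
M=np.array([[-44,46,44],[-44,-46,44],[-44,46,2],[-44,-46,2],[-117,0,128]],float)
px=np.array([[138,118],[268,118],[145,96],[262,96],[204,16]],float)+[56,100]
px=px[[1,0,3,2,4]]
def f(p,full=False):
    c,d=np.cos(p[2]),np.sin(p[2]); Q=M-[-44,0,0]; Q=np.c_[c*Q[:,0]+d*Q[:,2],Q[:,1],-d*Q[:,0]+c*Q[:,2]]+[-44+p[0],p[1],p[3]]
    return (proj(scoop_world(Q,s),'wrist',s)-px).ravel()
for fz in (0,1):
    r=least_squares(lambda p:f(np.r_[p,0] if not fz else p),[0,0,0]+[0]*fz);print(r.x,r.fun.round(1))
"
```

```text
[-13.745   1.47   -0.032] [ 2.3 -1.6 -1.5 -1.4 -2.1  1.1  1.8  1.2 -0.3  0.5]
[-14.134   1.468  -0.03    0.887] [ 2.6 -1.4 -1.8 -1.3 -1.9  1.1  1.6  1.2 -0.3  0.5]
```

Emit:
jog_arm(travel=[[-7, 1.5, 2], [-13.7, 2.9, 4], [-13.7, 2.9, 4]], twist=[[0, 0, 0], [0, 0, 0], [0, 0, 0]], jaw=[-0.2, -0.2, -0.2])

```text
clock: 9.85
ee_pos: [534.7, 228.5, 134.4]
eef_rot: [[-0.984, 0.111, -0.138], [0.11, 0.994, 0.016], [0.139, 0.0, -0.99]]
contact_force: [-0.2, -0.0, -0.7]
opening: 51.3
grasp_force: 0.0
```

Emit:
jog_arm(travel=[[0, 0, 0], [0, 0, 0], [0, 0, 0], [0, 0, 0]], twist=[[0, 0, 0], [0, 0, 0], [0, 0, 0], [0, 0, 0]], jaw=[1, 1, 1, 1], force=120)

```text
clock: 10.35
ee_pos: [535.3, 228.0, 134.1]
eef_rot: [[-0.984, 0.112, -0.138], [0.111, 0.994, 0.015], [0.139, -0.0, -0.99]]
contact_force: [-0.2, -1.5, 3.5]
opening: 19.6
grasp_force: 117.7
```

Emit:
jog_arm(travel=[[-10.1, 1.1, 2.1], [-20.2, 2.3, 1.2], [-29.9, 3.3, -0.7], [-39.4, 4.4, -3.6], [-48.4, 5.4, -6.4]], twist=[[-0.011, -0.0994, 0], [-0.022, -0.1988, 0], [-0.033, -0.298, 0], [-0.044, -0.398, 0], [-0.0555, -0.497, 0]], jaw=[1, 1, 1, 1, 1])

```text
clock: 10.98
ee_pos: [485.3, 233.4, 126.3]
eef_rot: [[-0.93, 0.111, 0.351], [0.104, 0.994, -0.039], [-0.353, -0.0, -0.936]]
contact_force: [0.3, 0.5, -2.8]
opening: 20.2
grasp_force: 118.1
```

```bash
python3 -c "
from h import *
i=camera('wrist');j=camera('scene');k=camera('top')
b=cv2.resize(j[180:330,200:400],None,fx=2,fy=2,interpolation=cv2.INTER_CUBIC)
c=cv2.resize(k[120:220,140:240],None,fx=4,fy=4,interpolation=cv2.INTER_CUBIC)[:,:400]
a=np.hstack([np.vstack([i[84:384,56:456],b]),np.vstack([c,np.zeros((200,400,3),np.uint8)])])
cv2.imwrite('pics/s3.png',a)"
```

```text
(no output)
```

View pics/s3.png

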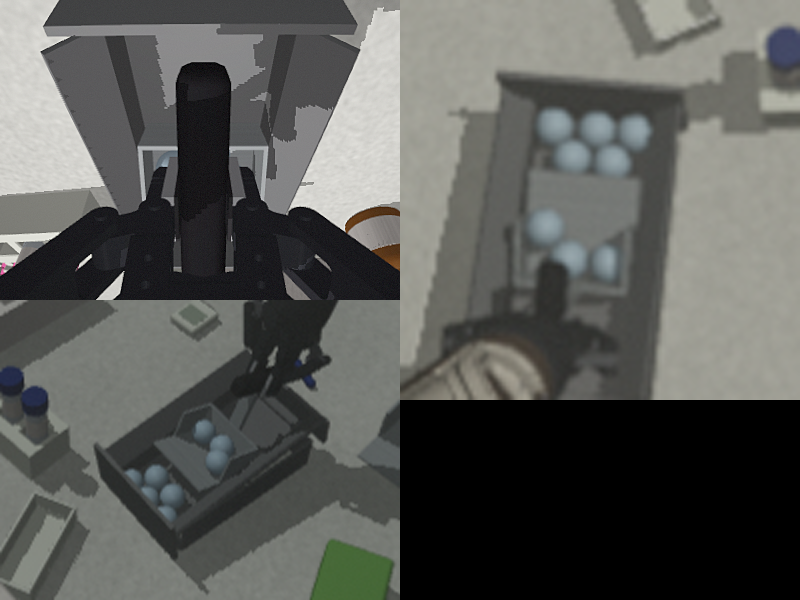

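Three balls are in the scoop and five are left at the bin's end (3+2). I'll lift and carry to the well with the mouth turned to -y.

Emit:
jog_arm(travel=[[0, 0, 25], [0, 0, 65], [0, 0, 110], [11.3, -25.8, 110], [22.7, -51.7, 110]], twist=[[0, 0, 0], [0, 0, 0], [0, 0, 0], [0, 0, -0.125], [0, 0, -0.25]], jaw=[1, 1, 1, 1, 1])

```text
clock: 11.75
ee_pos: [511.4, 181.9, 239.1]
eef_rot: [[-0.874, 0.358, 0.33], [0.336, 0.934, -0.124], [-0.353, 0.003, -0.936]]
contact_force: [0.9, 0.6, -3.3]
opening: 20.1
grasp_force: 118.5
```

Emit:
jog_arm(travel=[[11.3, -25.8, 0], [22.7, -51.7, 0], [34, -77.5, 0], [45.3, -103.3, 0], [56.7, -129.2, 0]], twist=[[0, 0, -0.125], [0, 0, -0.25], [0, 0, -0.375], [0, 0, -0.5], [0, 0, -0.625]], jaw=[1, 1, 1, 1, 1])

```text
clock: 12.38
ee_pos: [568.0, 51.9, 237.6]
eef_rot: [[-0.512, 0.837, 0.193], [0.784, 0.547, -0.293], [-0.351, 0.001, -0.936]]
contact_force: [0.1, -0.6, -3.7]
opening: 20.3
grasp_force: 118.5
```

Emit:
jog_arm(travel=[[11.3, -25.8, 0], [22.7, -51.7, 0], [34, -77.5, 0], [45.3, -103.3, 0], [56.7, -129.2, 0]], twist=[[0, 0, -0.125], [0, 0, -0.25], [0, 0, -0.375], [0, 0, -0.5], [0, 0, -0.625]], jaw=[1, 1, 1, 1, 1])

```text
clock: 13.0
ee_pos: [624.7, -77.7, 237.2]
eef_rot: [[0.044, 0.999, -0.015], [0.936, -0.046, -0.35], [-0.35, 0.001, -0.937]]
contact_force: [0.5, 0.0, -2.7]
opening: 20.2
grasp_force: 118.5
```

Emit:
jog_arm(travel=[[0, 0, 0], [0, 0, 0]], twist=[[0, 0, 0], [0, 0, 0]], jaw=[1, 1])

```text
clock: 13.25
ee_pos: [623.6, -76.8, 236.8]
eef_rot: [[0.039, 0.999, -0.015], [0.936, -0.041, -0.351], [-0.351, -0.0, -0.936]]
contact_force: [-0.1, -1.0, -2.4]
opening: 20.4
grasp_force: 118.7
```

```bash
python3 -c "
from h import *
s=readout.read_state();print(s['qpos'],s['ee_pos'],s['clock'])
print(scoop_world([[44,0,2],[-44,0,0]],s))"
```

```text
[ 0.047  0.517  0.375  1.463 -0.357  1.666] [623.592 -76.798 236.803] 13.25
[[ 618.009 -210.695  181.328]
 [ 621.385 -129.071  148.555]]
```

Emit:
jog_arm(travel=[[0, 5, -12], [-2, 0, -32], [-2.5, -20, -26], [-3, -42, -12], [-4, -66, -3]], twist=[[0.18, -0.007, 0], [0.36, -0.014, 0], [0.54, -0.022, 0], [0.72, -0.029, 0], [0.9, -0.036, 0]], jaw=[1, 1, 1, 1, 1])

```text
clock: 13.88
ee_pos: [619.5, -142.8, 237.3]
eef_rot: [[0.03, 0.999, 0.024], [0.856, -0.039, 0.516], [0.517, 0.005, -0.856]]
contact_force: [1.4, 0.2, -2.8]
opening: 20.3
grasp_force: 118.9
```

Emit:
jog_arm(travel=[[-1, -26, 5], [-1.5, -37, 6], [-1.5, -37, 6], [-1.5, -37, 6], [-1.5, -37, 6]], twist=[[0.18, -0.007, 0], [0.26, -0.011, 0], [0.26, -0.011, 0], [0.26, -0.011, 0], [0.26, -0.011, 0]], jaw=[1, 1, 1, 1, 1])

```text
clock: 14.5
ee_pos: [617.9, -177.5, 242.5]
eef_rot: [[0.024, 0.999, 0.029], [0.698, -0.037, 0.715], [0.716, 0.003, -0.698]]
contact_force: [0.2, 0.4, -1.6]
opening: 20.0
grasp_force: 119.0
```

```bash
python3 -c "
from h import *
s=readout.read_state();print(s['qpos'],s['ee_pos'],s['clock'])
print(scoop_world([[44,0,2],[-44,0,0]],s))
j=camera('scene');k=camera('top')
b=cv2.resize(j[100:250,100:300],None,fx=3,fy=3,interpolation=cv2.INTER_CUBIC)[:,:400]
c=cv2.resize(k[120:270,150:350],None,fx=2,fy=2,interpolation=cv2.INTER_CUBIC)
cv2.imwrite('pics/s4.png',np.hstack([b,np.vstack([c,np.zeros((150,400,3),np.uint8)])]))"
```

```text
[-0.575  0.884  0.84   2.009  0.664  0.863] [ 617.926 -177.544  242.512] 14.5
[[ 618.23  -180.657   97.504]
 [ 620.402 -117.835  159.122]]
```

View pics/s4.png

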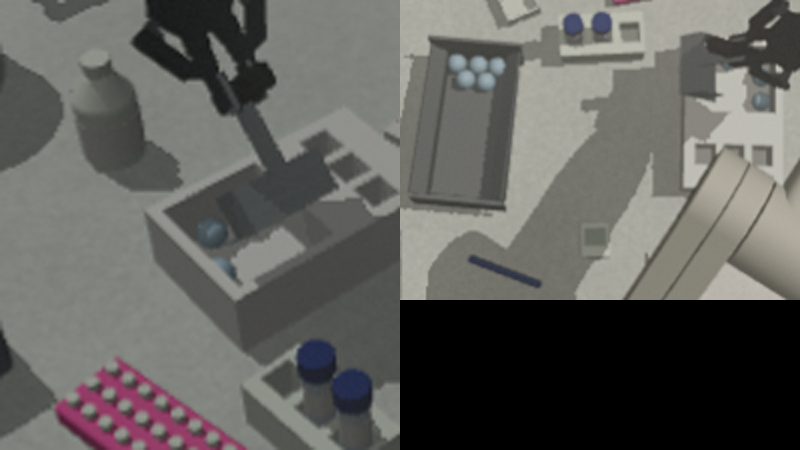

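Two balls are visible in the well at crop (211,233) and (222,270), and the third is presumably behind the scoop. I'll go back for the next load.

Emit:
jog_arm(travel=[[1, 22, 0], [2, 44, 0], [3, 66, 0], [4, 88, 0]], twist=[[-0.165, 0.006, 0], [-0.33, 0.012, 0], [-0.495, 0.018, 0], [-0.66, 0.024, 0]], jaw=[1, 1, 1, 1])

```text
clock: 15.1
ee_pos: [621.3, -89.8, 242.8]
eef_rot: [[0.038, 0.999, 0.012], [0.99, -0.039, 0.135], [0.135, 0.007, -0.991]]
contact_force: [0.8, 0.2, -2.9]
opening: 19.9
grasp_force: 118.9
```

Emit:
jog_arm(travel=[[-15.4, 35.8, -2], [-30.8, 71.6, -4], [-46.2, 107.3, -6], [-61.6, 143.1, -8], [-76.9, 178.9, -10]], twist=[[0, 0, 0.1663], [0, 0, 0.3327], [0, 0, 0.499], [0, 0, 0.6653], [0, 0, 0.8317]], jaw=[1, 1, 1, 1, 1])

```text
clock: 15.72
ee_pos: [543.1, 89.6, 231.5]
eef_rot: [[-0.71, 0.698, -0.097], [0.691, 0.716, 0.1], [0.14, 0.004, -0.99]]
contact_force: [0.6, 0.8, -2.4]
opening: 20.1
grasp_force: 118.9
```

Emit:
jog_arm(travel=[[-15.4, 35.8, -2], [-30.8, 71.6, -4], [-46.2, 107.3, -6], [-61.6, 143.1, -8], [-61.6, 143.1, -8]], twist=[[0, 0, 0.1663], [0, 0, 0.3327], [0, 0, 0.499], [0, 0, 0.6653], [0, 0, 0.6653]], jaw=[1, 1, 1, 1, 1])

```text
clock: 16.35
ee_pos: [480.6, 233.9, 223.2]
eef_rot: [[-0.985, 0.107, -0.139], [0.105, 0.994, 0.019], [0.14, 0.004, -0.99]]
contact_force: [0.2, -0.3, -2.1]
opening: 20.4
grasp_force: 119.0
```

```bash
python3 -c "
from h import *
s=readout.read_state();print(s['qpos'],s['ee_pos'],s['clock']);print(s['eef_rot'])
i=camera('top');c=cv2.resize(i[120:220,140:350],None,fx=3.7,fy=3.7,interpolation=cv2.INTER_CUBIC)
cv2.imwrite('pics/t2.png',c);cv2.imwrite('pics/w3.png',camera('wrist'))"
```

```text
[0.412 0.411 0.214 1.494 0.073 0.514] [480.583 233.932 223.174] 16.35
[[-0.985  0.107 -0.139]
 [ 0.105  0.994  0.019]
 [ 0.14   0.004 -0.99 ]]
```

View pics/t2.png

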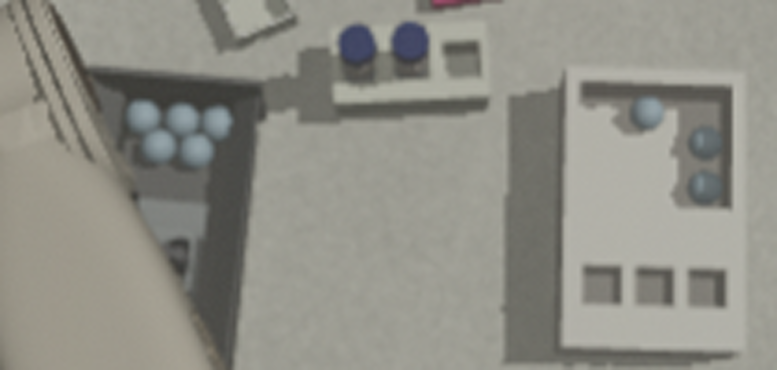

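All three balls are in the well at (648,112), (704,142) and (705,187), and five remain in the bin. Second scoop.

Emit:
jog_arm(travel=[[0, -1, -35], [0, -1, -65], [0, -1, -76], [0, -1, -79], [0, -1, -79]], twist=[[0, 0, -0.004], [0, 0, -0.004], [0, 0, -0.004], [0, 0, -0.004], [0, 0, -0.004]], jaw=[1, 1, 1, 1, 1])

```text
clock: 17.08
ee_pos: [483.3, 229.2, 144.2]
eef_rot: [[-0.983, 0.118, -0.138], [0.117, 0.993, 0.019], [0.139, 0.003, -0.99]]
contact_force: [-0.0, 0.2, -2.8]
opening: 20.2
grasp_force: 119.4
```

Emit:
jog_arm(travel=[[0, 0, -1.5], [0, 0, -2.5], [0, 0, -2.5]], twist=[[0, 0, 0], [0, 0, 0], [0, 0, 0]], jaw=[1, 1, 1])

```text
clock: 17.45
ee_pos: [483.3, 229.5, 141.4]
eef_rot: [[-0.984, 0.118, -0.137], [0.116, 0.993, 0.019], [0.139, 0.003, -0.99]]
contact_force: [-0.7, -0.4, -1.0]
opening: 20.3
grasp_force: 119.8
```

Emit:
jog_arm(travel=[[0, 1.5, 1], [0, 3, 0], [0, 3, -1], [0, 3, -1]], twist=[[0, 0, 0.006], [0, 0, 0.006], [0, 0, 0.006], [0, 0, 0.006]], jaw=[1, 1, 1, 1])

```text
clock: 17.95
ee_pos: [482.8, 231.9, 141.4]
eef_rot: [[-0.984, 0.112, -0.138], [0.11, 0.994, 0.017], [0.139, 0.002, -0.99]]
contact_force: [-1.9, -3.1, 7.3]
opening: 20.1
grasp_force: 121.2
```

Emit:
jog_arm(travel=[[8.4, -0.9, -1.2], [16.7, -1.9, -2.4], [25.1, -2.8, -3.5], [33.5, -3.7, -4.7], [41.8, -4.7, -5.9]], twist=[[0, 0, 0], [0, 0, 0], [0, 0, 0], [0, 0, 0], [0, 0, 0]], jaw=[1, 1, 1, 1, 1])

```text
clock: 18.58
ee_pos: [524.5, 228.5, 135.6]
eef_rot: [[-0.984, 0.111, -0.139], [0.11, 0.994, 0.019], [0.14, 0.004, -0.99]]
contact_force: [-2.9, 1.1, 6.8]
opening: 20.1
grasp_force: 120.8
```

Emit:
jog_arm(travel=[[6, -0.7, -0.85], [12, -1.3, -1.7], [18, -2, -2.5], [22, -2.4, -3.1], [26, -2.9, -3.6]], twist=[[0, 0, 0], [0, 0, 0], [0, 0, 0], [0, 0, 0], [0, 0, 0]], jaw=[1, 1, 1, 1, 1])

```text
clock: 19.2
ee_pos: [550.3, 225.6, 132.0]
eef_rot: [[-0.984, 0.111, -0.139], [0.11, 0.994, 0.019], [0.14, 0.004, -0.99]]
contact_force: [-3.7, 0.9, 5.6]
opening: 20.2
grasp_force: 120.9
```

Emit:
jog_arm(travel=[[3, -0.3, -0.4], [6, -0.7, -0.8], [9, -1, -1.2], [9, -1, -1.2]], twist=[[0, 0, 0], [0, 0, 0], [0, 0, 0], [0, 0, 0]], jaw=[1, 1, 1, 1])

```text
clock: 19.7
ee_pos: [559.2, 224.6, 130.7]
eef_rot: [[-0.984, 0.111, -0.139], [0.109, 0.994, 0.019], [0.14, 0.004, -0.99]]
contact_force: [-4.0, 0.9, 5.9]
opening: 19.8
grasp_force: 120.6
```

Emit:
jog_arm(travel=[[2, -0.2, -0.3], [4, -0.4, -0.6], [6, -0.7, -0.8], [6, -0.7, -0.8]], twist=[[0, 0, 0], [0, 0, 0], [0, 0, 0], [0, 0, 0]], jaw=[1, 1, 1, 1])

```text
clock: 20.2
ee_pos: [565.3, 223.9, 129.8]
eef_rot: [[-0.984, 0.111, -0.139], [0.11, 0.994, 0.019], [0.14, 0.004, -0.99]]
contact_force: [-2.6, 1.1, 5.4]
opening: 20.0
grasp_force: 120.7
```

Emit:
jog_arm(travel=[[2, -0.2, -0.3], [4, -0.4, -0.6], [6, -0.7, -0.8], [6, -0.7, -0.8]], twist=[[0, 0, 0], [0, 0, 0], [0, 0, 0], [0, 0, 0]], jaw=[1, 1, 1, 1])

```text
clock: 20.7
ee_pos: [571.4, 223.2, 129.0]
eef_rot: [[-0.984, 0.111, -0.138], [0.11, 0.994, 0.019], [0.14, 0.004, -0.99]]
contact_force: [-2.3, 1.2, 4.7]
opening: 20.1
grasp_force: 120.7
```

Emit:
jog_arm(travel=[[1, -0.1, -0.15], [2, -0.2, -0.3], [2, -0.2, -0.3]], twist=[[0, 0, 0], [0, 0, 0], [0, 0, 0]], jaw=[1, 1, 1])

```text
clock: 21.08
ee_pos: [573.2, 223.0, 128.7]
eef_rot: [[-0.984, 0.111, -0.139], [0.109, 0.994, 0.019], [0.14, 0.004, -0.99]]
contact_force: [-3.1, 0.6, 5.5]
opening: 20.2
grasp_force: 120.7
```

```bash
python3 -c "
from h import *
j=camera('scene');k=camera('top')
b=cv2.resize(j[180:330,200:400],None,fx=2.5,fy=2.5,interpolation=cv2.INTER_CUBIC)[:,:400]
c=cv2.resize(k[120:215,150:250],None,fx=4,fy=4,interpolation=cv2.INTER_CUBIC)[:375,:400]
cv2.imwrite('pics/s5.png',np.hstack([b,c]))"
```

```text
(no output)
```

View pics/s5.png

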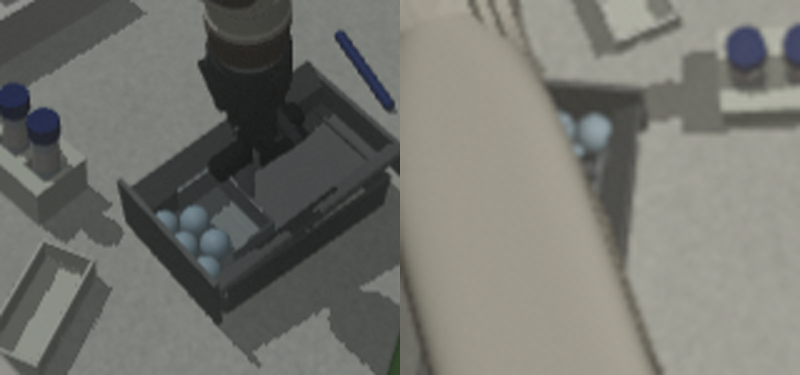

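Five balls sit on or against the scoop floor at the bin end, and forces are low. I'll tilt the mouth up about the heel.

Emit:
jog_arm(travel=[[-10.1, 1.1, 1.1], [-20.2, 2.3, 0.2], [-29.9, 3.3, -1.7], [-39.4, 4.4, -4.6], [-48.4, 5.4, -8.4]], twist=[[-0.011, -0.0994, 0], [-0.022, -0.1988, 0], [-0.033, -0.298, 0], [-0.044, -0.398, 0], [-0.0555, -0.497, 0]], jaw=[1, 1, 1, 1, 1])

```text
clock: 21.8
ee_pos: [523.9, 227.6, 118.3]
eef_rot: [[-0.93, 0.11, 0.351], [0.104, 0.994, -0.037], [-0.353, 0.002, -0.936]]
contact_force: [-0.3, -0.1, -3.2]
opening: 20.3
grasp_force: 119.4
```

Emit:
jog_arm(travel=[[-9, 1, -2], [-9, 1, 0], [-9, 1, 4]], twist=[[-0.011, -0.0994, 0], [-0.011, -0.0994, 0], [-0.011, -0.0994, 0]], jaw=[1, 1, 1])

```text
clock: 22.18
ee_pos: [517.1, 229.3, 123.6]
eef_rot: [[-0.891, 0.11, 0.441], [0.1, 0.994, -0.046], [-0.443, 0.003, -0.896]]
contact_force: [-0.9, -0.1, -2.5]
opening: 20.6
grasp_force: 119.4
```

```bash
python3 -c "
from h import *
s=readout.read_state();print(s['ee_pos'],s['eef_rot'])
j=camera('scene');k=camera('top')
def blobs(i,x0,y0,x1,y1):
    h=cv2.cvtColor(i[y0:y1,x0:x1],cv2.COLOR_BGR2HSV);m=cv2.inRange(h,(95,40,90),(115,110,255))
    n,_,st,c=cv2.connectedComponentsWithStats(m);return [(st[t,4],*(c[t]+[x0,y0]).round(1)) for t in range(1,n) if st[t,4]>4]
print(blobs(j,240,220,330,300));print(blobs(k,140,130,240,230))
cv2.imwrite('pics/s6s.png',j);cv2.imwrite('pics/s6t.png',k)"
```

```text
[517.128 229.261 123.621] [[-0.891  0.11   0.441]
 [ 0.1    0.994 -0.046]
 [-0.443  0.003 -0.896]]
[(np.int32(220), np.float64(291.2), np.float64(259.8)), (np.int32(77), np.float64(280.0), np.float64(251.9)), (np.int32(54), np.float64(302.4), np.float64(262.6))]
[(np.int32(27), np.float64(235.4), np.float64(132.4))]
```

Emit:
jog_arm(travel=[[0, 0, 25], [0, 0, 65], [0, 0, 112], [8.8, -25.5, 112], [17.7, -51, 112]], twist=[[0, 0, 0], [0, 0, 0], [0, 0, 0], [0, 0, -0.125], [0, 0, -0.25]], jaw=[1, 1, 1, 1, 1])

```text
clock: 22.9
ee_pos: [535.9, 177.5, 237.2]
eef_rot: [[-0.836, 0.357, 0.418], [0.322, 0.934, -0.154], [-0.445, 0.006, -0.895]]
contact_force: [0.3, -0.4, -4.2]
opening: 20.1
grasp_force: 119.4
```

Emit:
jog_arm(travel=[[8.8, -25.5, 0], [17.7, -51, 0], [26.5, -76.5, 0], [35.3, -102, 0], [44.2, -127.5, 0]], twist=[[0, 0, -0.125], [0, 0, -0.25], [0, 0, -0.375], [0, 0, -0.5], [0, 0, -0.625]], jaw=[1, 1, 1, 1, 1])

```text
clock: 23.52
ee_pos: [580.1, 49.4, 235.7]
eef_rot: [[-0.49, 0.836, 0.247], [0.751, 0.548, -0.368], [-0.443, 0.005, -0.896]]
contact_force: [-0.4, -0.3, -2.9]
opening: 20.0
grasp_force: 119.4
```

Emit:
jog_arm(travel=[[8.8, -25.5, 0], [17.7, -51, 0], [26.5, -76.5, 0], [35.3, -102, 0], [44.2, -127.5, 0]], twist=[[0, 0, -0.125], [0, 0, -0.25], [0, 0, -0.375], [0, 0, -0.5], [0, 0, -0.625]], jaw=[1, 1, 1, 1, 1])

```text
clock: 24.15
ee_pos: [624.4, -78.4, 235.4]
eef_rot: [[0.042, 0.999, -0.015], [0.896, -0.045, -0.442], [-0.442, 0.005, -0.897]]
contact_force: [1.0, -0.2, -4.1]
opening: 19.7
grasp_force: 119.4
```

Emit:
jog_arm(travel=[[0, 0, 0], [0, 0, 0]], twist=[[0, 0, 0], [0, 0, 0]], jaw=[1, 1])

```text
clock: 24.4
ee_pos: [623.2, -77.5, 234.8]
eef_rot: [[0.037, 0.999, -0.015], [0.896, -0.04, -0.442], [-0.443, 0.003, -0.897]]
contact_force: [-0.5, 0.3, -3.1]
opening: 19.8
grasp_force: 119.4
```

```bash
python3 -c "
from h import *
s=readout.read_state();print(s['ee_pos'],s['eef_rot'])
print(scoop_world([[44,0,2],[-44,0,0]],s))
j=camera('scene');k=camera('top')
cv2.imwrite('pics/s7.png',np.hstack([cv2.resize(j[120:320,150:350],(400,400)),cv2.resize(k[120:220,150:250],(400,400))]))"
```

```text
[623.231 -77.454 234.778] [[ 0.037  0.999 -0.015]
 [ 0.896 -0.04  -0.442]
 [-0.443  0.003 -0.897]]
[[ 617.847 -216.218  192.917]
 [ 621.078 -138.259  152.176]]
```

View pics/s7.png

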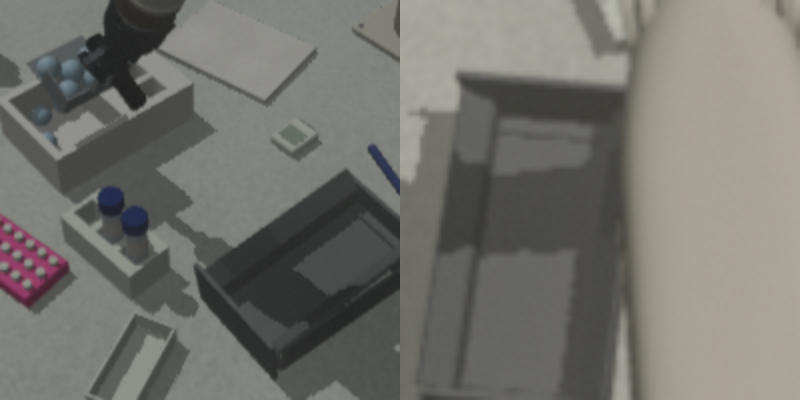

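The bin is empty and the scoop holds the rest, at about (45–90, 65–90). Dumping now.

Emit:
jog_arm(travel=[[0, 5, -6], [0, 5, -14], [-2, 0, -30], [-2.5, -19, -24], [-3, -41, -10]], twist=[[0.11, -0.0045, 0], [0.28, -0.011, 0], [0.46, -0.018, 0], [0.64, -0.026, 0], [0.82, -0.033, 0]], jaw=[1, 1, 1, 1, 1])

```text
clock: 25.12
ee_pos: [619.0, -117.6, 226.2]
eef_rot: [[0.034, 0.999, 0.017], [0.934, -0.038, 0.356], [0.356, 0.004, -0.934]]
contact_force: [-0.1, 0.7, -3.1]
opening: 20.0
grasp_force: 119.3
```

Emit:
jog_arm(travel=[[-1, -24, 9], [-2, -50, 14], [-2.5, -61, 15], [-2.5, -61, 15], [-2.5, -61, 15]], twist=[[0.18, -0.007, 0], [0.36, -0.014, 0], [0.44, -0.018, 0], [0.44, -0.018, 0], [0.44, -0.018, 0]], jaw=[1, 1, 1, 1, 1])

```text
clock: 25.75
ee_pos: [617.3, -178.2, 240.8]
eef_rot: [[0.025, 0.999, 0.031], [0.697, -0.04, 0.716], [0.716, 0.004, -0.698]]
contact_force: [-0.1, 0.1, -1.9]
opening: 20.1
grasp_force: 119.6
```

Emit:
jog_arm(travel=[[1, 22, 0], [2, 44, 0], [3, 66, 0], [4, 88, 0]], twist=[[-0.165, 0.006, 0], [-0.33, 0.012, 0], [-0.495, 0.018, 0], [-0.66, 0.024, 0]], jaw=[1, 1, 1, 1])

```text
clock: 26.25
ee_pos: [621.1, -88.2, 244.1]
eef_rot: [[0.035, 0.999, 0.018], [0.99, -0.037, 0.134], [0.134, 0.013, -0.991]]
contact_force: [0.5, -0.6, -2.1]
opening: 19.8
grasp_force: 119.5
```

Emit:
jog_arm(travel=[[-15.4, 35.8, -2], [-30.8, 71.6, -4], [-46.2, 107.3, -6], [-61.6, 143.1, -8], [-76.9, 178.9, -10]], twist=[[0, 0, 0.1663], [0, 0, 0.3327], [0, 0, 0.499], [0, 0, 0.6653], [0, 0, 0.8317]], jaw=[1, 1, 1, 1, 1])

```text
clock: 26.88
ee_pos: [542.5, 91.1, 232.5]
eef_rot: [[-0.712, 0.696, -0.092], [0.689, 0.718, 0.102], [0.137, 0.009, -0.99]]
contact_force: [1.1, 0.2, -2.2]
opening: 20.1
grasp_force: 119.5
```

```bash
python3 -c "
from h import *
s=readout.read_state();print(s['ee_pos'],s['eef_rot'],s['clock'])
k=camera('top');i=camera('scene')
cv2.imwrite('pics/t8.png',np.hstack([cv2.resize(k[125:225,275:375],(400,400),interpolation=cv2.INTER_CUBIC),cv2.resize(i[120:240,130:250],(400,400),interpolation=cv2.INTER_CUBIC)]))"
```

```text
[542.479  91.054 232.502] [[-0.712  0.696 -0.092]
 [ 0.689  0.718  0.102]
 [ 0.137  0.009 -0.99 ]] 26.875
```

View pics/t8.png

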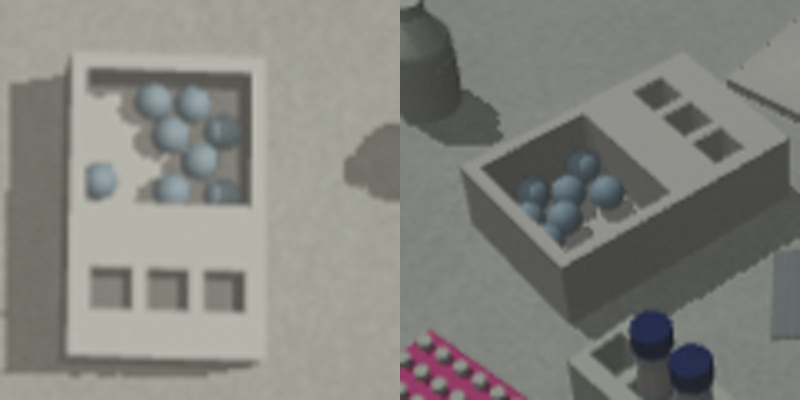

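All 8 balls are in the well, at left-crop (154,100), (194,104), (172,134), (223,132), (201,159), (173,189), (221,190) and (100,180). Next I'll put the scoop back into the bin.

Emit:
jog_arm(travel=[[-5.6, 34.5, -2], [-11.3, 69, -5], [-16.9, 103.5, -8], [-22.5, 138, -10], [-22.5, 138, -10]], twist=[[0, 0, 0.165], [0, 0, 0.33], [0, 0, 0.495], [0, 0, 0.66], [0, 0, 0.66]], jaw=[1, 1, 1, 1, 1])

```text
clock: 27.6
ee_pos: [519.9, 229.6, 221.5]
eef_rot: [[-0.984, 0.112, -0.136], [0.11, 0.994, 0.022], [0.138, 0.007, -0.99]]
contact_force: [-0.3, -0.1, -3.5]
opening: 19.8
grasp_force: 119.5
```

Emit:
jog_arm(travel=[[0, 0, 0], [0, 0, 0]], twist=[[0, 0, 0], [0, 0, 0]], jaw=[1, 1])

```text
clock: 27.85
ee_pos: [521.4, 225.1, 220.9]
eef_rot: [[-0.983, 0.12, -0.137], [0.118, 0.993, 0.022], [0.139, 0.005, -0.99]]
contact_force: [-0.6, 0.3, -3.1]
opening: 20.1
grasp_force: 119.5
```

Emit:
jog_arm(travel=[[0, 3.3, -10], [0, 3.3, -45], [0, 3.3, -72], [0, 3.3, -80], [0, 3.3, -84]], twist=[[0, 0, 0.009], [0, 0, 0.009], [0, 0, 0.009], [0, 0, 0.009], [0, 0, 0.009]], jaw=[1, 1, 1, 1, 1])

```text
clock: 28.48
ee_pos: [521.5, 228.5, 136.1]
eef_rot: [[-0.984, 0.111, -0.139], [0.109, 0.994, 0.02], [0.141, 0.005, -0.99]]
contact_force: [-2.2, 0.2, 6.5]
opening: 19.9
grasp_force: 120.6
```

Emit:
jog_arm(travel=[[0, 0, 0], [0, 0, -1], [0, 0, -1]], twist=[[0, 0, 0], [0, 0, 0], [0, 0, 0]], jaw=[1, 1, 1])

```text
clock: 28.85
ee_pos: [522.3, 229.3, 136.0]
eef_rot: [[-0.985, 0.11, -0.137], [0.108, 0.994, 0.021], [0.138, 0.006, -0.99]]
contact_force: [-0.5, 1.2, 2.0]
opening: 19.9
grasp_force: 119.9
```

Emit:
jog_arm(travel=[[0, 0, 0], [0, 0, 0], [0, 0, 0], [3, -0.4, 20], [8, -1.2, 60]], twist=[[0, 0, 0], [0, 0, 0], [0, 0, 0], [0, 0, 0], [0, 0, 0]], jaw=[-0.6, -0.6, -0.6, -0.6, -0.6])

```text
clock: 29.48
ee_pos: [528.1, 227.2, 193.6]
eef_rot: [[-0.984, 0.11, -0.144], [0.108, 0.994, 0.019], [0.145, 0.003, -0.989]]
contact_force: [0.9, 0.2, 0.1]
opening: 68.5
grasp_force: 0.0
```

Emit:
jog_arm(travel=[[8, -1, 55], [8, -1, 55]], twist=[[-0.008, -0.07, 0], [-0.0165, -0.139, 0]], jaw=[-1, -1])

```text
clock: 29.72
ee_pos: [540.9, 227.6, 255.3]
eef_rot: [[-0.994, 0.11, 0.011], [0.11, 0.994, 0.008], [-0.011, 0.009, -1.0]]
contact_force: [-0.7, 1.1, -0.7]
opening: 85.0
grasp_force: 0.0
```

Emit:
jog_arm(travel=[[18, -22, -1], [36, -44, -2], [54, -66, -3], [72, -88, -4], [90, -110, -5]], twist=[[0, 0, -0.18], [0, 0, -0.36], [0, 0, -0.54], [0, 0, -0.72], [0, 0, -0.9]], jaw=[-1, -1, -1, -1, -1])

```text
clock: 30.35
ee_pos: [627.9, 116.0, 244.8]
eef_rot: [[-0.527, 0.85, 0.003], [0.85, 0.527, 0.003], [0.001, 0.004, -1.0]]
contact_force: [0.8, -0.3, 0.4]
opening: 85.2
grasp_force: 0.0
```

Emit:
jog_arm(travel=[[18, -22, -1], [36, -44, -2], [54, -66, -3], [72, -88, -4], [72, -88, -4]], twist=[[0, 0, -0.18], [0, 0, -0.36], [0, 0, -0.54], [0, 0, -0.54], [0, 0, -0.54]], jaw=[-1, -1, -1, -1, -1])

```text
clock: 30.98
ee_pos: [700.1, 26.7, 239.6]
eef_rot: [[-0.019, 1.0, 0.003], [1.0, 0.019, 0.001], [0.001, 0.003, -1.0]]
contact_force: [0.3, 0.2, 0.8]
opening: 85.7
grasp_force: 0.0
```

Emit:
jog_arm(travel=[[0, 0, 0], [0, 0, 0]], twist=[[0, 0, 0], [0, 0, 0]], jaw=[-1, -1])

```text
clock: 31.22
ee_pos: [699.0, 29.6, 241.2]
eef_rot: [[-0.023, 1.0, 0.004], [1.0, 0.023, 0.001], [0.001, 0.004, -1.0]]
contact_force: [0.1, 0.7, -0.3]
opening: 85.4
grasp_force: 0.0
```

```bash
cat >> h.py <<'E'
def caps(i,box=None):
    h=cv2.cvtColor(i,cv2.COLOR_BGR2HSV);m=cv2.inRange(h,(112,60,25),(130,255,255))
    if box: z=np.zeros_like(m);z[box[1]:box[3],box[0]:box[2]]=1;m*=z
    n,_,st,c=cv2.connectedComponentsWithStats(m)
    return [(*st[t].tolist(),*c[t].round(1)) for t in range(1,n) if st[t,4]>25]
E
python3 -c "
from h import *
s=readout.read_state();print(s['qpos'],s['ee_pos'],s['eef_rot'],s['clock'])
i=camera('wrist');cv2.imwrite('pics/w9.png',i);k=camera('top');cv2.imwrite('pics/t9.png',k)
C=[[699.3,51.1,128],[700.1,5.1,128]]
print(caps(i));print(proj(C,'wrist',s));t0=cv2.imread('pics/top0.png')
print(caps(t0,(225,115,275,150)));print(proj(C,'top'))
mark(i,proj(C,'wrist',s),(0,255,0));cv2.imwrite('pics/v9.png',np.hstack([i[:,:],cv2.resize(k[125:225,150:225],(288,384))]))"
```

```text
[0.042 0.672 0.701 1.596 0.001 1.59 ] [699.034  29.645 241.238] [[-0.023  1.     0.004]
 [ 1.     0.023  0.001]
 [ 0.001  0.004 -1.   ]] 31.225
[(239, 140, 39, 43, 1296, np.float64(257.9), np.float64(161.3)), (241, 189, 37, 43, 1204, np.float64(258.7), np.float64(210.7))]
[[259.106 163.808]
 [258.874 214.842]]
[(232, 127, 9, 10, 70, np.float64(236.0), np.float64(131.5)), (247, 126, 8, 10, 66, np.float64(250.5), np.float64(130.6))]
[[236.24  130.768]
 [250.774 130.326]]
```

View pics/v9.png

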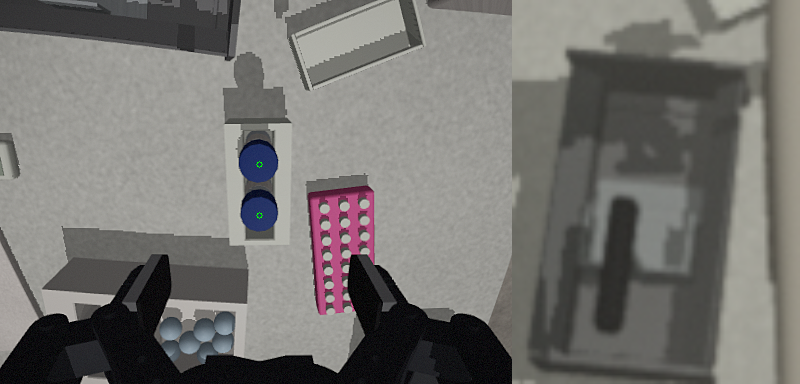

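The wrist view shows both tubes in the rack, with caps at (258,161) and (259,211) near the predicted (259,164) and (259,215). The top crop shows the scoop lying flat in the bin. I'll refine the tube y from the cap silhouettes.

```bash
python3 -c "
from h import *
c,p=0,0
s={'ee_pos':[699.034,29.645,241.238],'eef_rot':[[-0.023,1,.004],[1,.023,.001],[.001,.004,-1]]}
t=np.linspace(0,6.28,60)
for (y0,r0,r1,c0,c1) in ((51.1,140,183,239,278),(5.1,189,232,241,278)):
    def ext_(v):
        P=np.vstack([np.c_[v[0]+17*np.cos(t),v[1]+17*np.sin(t),0*t+z] for z in (128,106)])
        q=proj(P,'wrist',s);return np.array([q[:,1].max()-(r1-.5),q[:,0].min()+q[:,0].max()-(c0+c1-1)]), q.min(0),q.max(0)
    r=least_squares(lambda v:ext_(v)[0],[700,y0]);print(r.x,ext_(r.x)[1:])
pk=place([560.555,-206.142,-.039],[[-70,46,75],[-70,0,75],[-70,-46,75]]);print(pk)
k=camera('top');print(proj(pk,'top'))
g=cv2.cvtColor(k,cv2.COLOR_BGR2GRAY)
"
```

```text
[698.188  51.763] (array([237.516, 138.053]), array([278.484, 182.5  ]))
[700.036   5.833] (array([239.626, 187.678]), array([278.374, 231.5  ]))
[[ 492.402 -157.448   75.   ]
 [ 490.608 -203.413   75.   ]
 [ 488.815 -249.378   75.   ]]
[[302.284 196.816]
 [316.532 197.153]
 [330.74  197.488]]
```

Emit:
jog_arm(travel=[[-0.5, 22, -40], [-0.5, 22, -90], [-0.5, 22, -130], [-0.5, 22, -143], [-0.5, 22, -143]], twist=[[0, 0, 0], [0, 0, 0], [0, 0, 0], [0, 0, 0], [0, 0, 0]], jaw=[-1, -1, -1, -1, -1])

```text
clock: 32.0
ee_pos: [698.7, 50.9, 97.8]
eef_rot: [[-0.022, 1.0, 0.003], [1.0, 0.022, 0.001], [0.001, 0.003, -1.0]]
contact_force: [-0.8, -0.4, 0.3]
opening: 85.3
grasp_force: 0.0
```

Emit:
jog_arm(travel=[[0, 0, 0], [0, 0, 0]], twist=[[0, 0, 0], [0, 0, 0]], jaw=[-1, -1])

```text
clock: 32.25
ee_pos: [700.4, 50.7, 100.4]
eef_rot: [[-0.021, 1.0, 0.008], [1.0, 0.021, 0.001], [0.001, 0.008, -1.0]]
contact_force: [-0.7, -0.3, 0.8]
opening: 85.6
grasp_force: 0.0
```

Emit:
jog_arm(travel=[[0, 0.8, -1], [0, 0.8, -1], [0, 0.8, -1], [0, 0.8, -1], [0, 0.8, -1]], twist=[[0, 0, 0], [0, 0, 0], [0, 0, 0], [0, 0, 0], [0, 0, 0]], jaw=[0.3, 0.5, 1, 1, 1], force=50)

```text
clock: 32.88
ee_pos: [699.1, 51.5, 97.2]
eef_rot: [[-0.021, 1.0, 0.004], [1.0, 0.021, 0.001], [0.001, 0.004, -1.0]]
contact_force: [0.2, -0.4, 1.7]
opening: 33.0
grasp_force: 49.7
```

Emit:
jog_arm(travel=[[0, 0, 0], [0, 0, 20], [0, 0, 50], [0, 0, 80], [0, 0, 100]], twist=[[0, 0, 0], [0, 0, 0], [0, 0, 0], [0, 0, 0], [0, 0, 0]], jaw=[1, 1, 1, 1, 1])

```text
clock: 33.5
ee_pos: [699.2, 51.5, 198.2]
eef_rot: [[-0.021, 1.0, 0.005], [1.0, 0.021, 0.001], [0.001, 0.005, -1.0]]
contact_force: [1.1, 0.4, -0.8]
opening: 32.7
grasp_force: 49.7
```

Emit:
jog_arm(travel=[[0, 0, 32], [-23.4, -33.4, 32], [-46.7, -66.9, 32], [-70.1, -100.3, 32], [-93.5, -133.7, 32]], twist=[[0, 0, 0], [0, 0, 0], [0, 0, 0], [0, 0, 0], [0, 0, 0]], jaw=[1, 1, 1, 1, 1])

```text
clock: 34.12
ee_pos: [604.4, -83.2, 228.4]
eef_rot: [[-0.022, 1.0, 0.003], [1.0, 0.022, 0.001], [0.001, 0.003, -1.0]]
contact_force: [1.0, -0.8, 0.4]
opening: 32.6
grasp_force: 50.0
```

Emit:
jog_arm(travel=[[-23.4, -33.4, 0], [-46.7, -66.9, 0], [-70.1, -100.3, 0], [-93.5, -133.7, 0], [-116.8, -167.2, 0]], twist=[[0, 0, 0], [0, 0, 0], [0, 0, 0], [0, 0, 0], [0, 0, 0]], jaw=[1, 1, 1, 1, 1])

```text
clock: 34.75
ee_pos: [487.6, -250.3, 228.5]
eef_rot: [[-0.021, 1.0, 0.003], [1.0, 0.021, 0.001], [0.001, 0.003, -1.0]]
contact_force: [0.3, 0.6, -0.4]
opening: 32.7
grasp_force: 50.0
```

Emit:
jog_arm(travel=[[0, 0, 0], [0, 0, 0], [0, 0, 0]], twist=[[0, 0, 0], [0, 0, 0], [0, 0, 0]], jaw=[1, 1, 1])

```text
clock: 35.12
ee_pos: [489.2, -248.6, 228.7]
eef_rot: [[-0.023, 1.0, 0.004], [1.0, 0.023, 0.001], [0.001, 0.004, -1.0]]
contact_force: [1.0, -0.9, -0.7]
opening: 32.6
grasp_force: 50.0
```

```bash
python3 -c "
from h import *
s=readout.read_state();print(s['qpos'],s['ee_pos'],s['eef_rot'])
i=camera('wrist');cv2.imwrite('pics/w10.png',i)
pk=place([560.555,-206.142,-.039],[[-70+a,b+c,75] for b in (46,0,-46) for a,c in((16.5,0),(-16.5,0),(0,16.5),(0,-16.5))])
q=proj(pk,'wrist',s);g=cv2.GaussianBlur(cv2.cvtColor(i,cv2.COLOR_BGR2GRAY),(3,3),0)
print(q.round(1).tolist())
for b in (0,1):
    (x0,y0),(x1,y1)=q[4*b],q[4*b+1];xs=np.arange(min(x0,x1)-12,max(x0,x1)+13);ym=int((y0+y1)/2)
    print(b,'row',ym,int(xs[0]),g[ym,int(xs[0]):int(xs[-1])+1].tolist())
    (x0,y0),(x1,y1)=q[4*b+2],q[4*b+3];ys=np.arange(max(0,min(y0,y1)-12),max(y0,y1)+13);xm=int((x0+x1)/2)
    print(b,'col',xm,int(ys[0]),g[int(ys[0]):int(ys[-1])+1,xm].tolist())
"
```

```text
[-0.472  0.337  0.129  1.361  0.003  1.076] [ 489.227 -248.56   228.72 ] [[-0.023  1.     0.004]
 [ 1.     0.023  0.001]
 [ 0.001  0.004 -1.   ]]
[[282.5, 77.6], [245.3, 75.2], [265.2, 56.7], [262.7, 95.5], [278.4, 129.4], [242.9, 127.3], [261.8, 110.2], [259.6, 145.9], [274.6, 176.8], [240.8, 174.9], [258.8, 159.3], [256.7, 191.8]]
0 row 76 233 [123, 124, 124, 124, 123, 124, 124, 123, 123, 124, 124, 120, 110, 98, 95, 109, 122, 124, 123, 123, 124, 123, 123, 123, 123, 123, 124, 123, 123, 124, 124, 124, 124, 124, 123, 123, 123, 123, 123, 124, 124, 124, 124, 124, 126, 122, 103, 81, 70, 80, 110, 142, 170, 184, 184, 184, 183, 183, 183, 183, 183, 183, 183]
0 col 263 44 [123, 123, 123, 123, 123, 123, 123, 123, 123, 124, 124, 119, 108, 94, 82, 89, 107, 116, 120, 123, 124, 124, 124, 124, 123, 123, 123, 123, 123, 123, 123, 124, 124, 124, 124, 124, 124, 124, 123, 123, 123, 123, 123, 123, 123, 123, 123, 124, 125, 122, 106, 92, 97, 111, 122, 129, 131, 130, 130, 131, 130, 130, 130, 130]
1 row 128 230 [184, 184, 184, 186, 182, 163, 140, 128, 123, 123, 123, 121, 116, 105, 100, 110, 121, 123, 122, 123, 123, 122, 122, 122, 123, 123, 123, 124, 123, 123, 123, 123, 123, 123, 123, 123, 123, 123, 123, 123, 123, 123, 124, 125, 118, 97, 76, 74, 96, 130, 162, 181, 186, 185, 185, 185, 185, 185, 185, 185, 185]
1 col 260 98 [119, 123, 124, 123, 123, 123, 123, 123, 123, 124, 122, 113, 109, 117, 123, 123, 123, 123, 123, 123, 123, 123, 123, 123, 123, 123, 123, 123, 122, 123, 123, 123, 123, 123, 123, 123, 123, 124, 119, 102, 85, 80, 82, 81, 81, 82, 81, 83, 99, 128, 157, 179, 187, 185, 185, 184, 185, 185, 185, 185, 184]
```

Emit:
jog_arm(travel=[[0.2, -1.3, -30], [0.2, -1.3, -60], [0.2, -1.3, -75], [0.2, -1.3, -85], [0.2, -1.3, -95]], twist=[[0, 0, 0], [0, 0, 0], [0, 0, 0], [0, 0, 0], [0, 0, 0]], jaw=[1, 1, 1, 1, 1])

```text
clock: 35.8
ee_pos: [489.7, -250.8, 134.2]
eef_rot: [[-0.022, 1.0, 0.005], [1.0, 0.022, 0.0], [0.0, 0.005, -1.0]]
contact_force: [-0.1, 0.4, -1.3]
opening: 32.7
grasp_force: 50.0
```

Emit:
jog_arm(travel=[[0, 0, -8], [0, 0, -16], [0, 0, -22], [0, 0, -25], [0, 0, -25]], twist=[[0, 0, 0], [0, 0, 0], [0, 0, 0], [0, 0, 0], [0, 0, 0]], jaw=[1, 1, 1, 1, 1])

```text
clock: 36.42
ee_pos: [488.8, -250.7, 108.8]
eef_rot: [[-0.021, 1.0, 0.004], [1.0, 0.021, 0.001], [0.001, 0.004, -1.0]]
contact_force: [-0.7, 0.8, -0.4]
opening: 32.6
grasp_force: 50.0
```

Emit:
jog_arm(travel=[[0, 0, -1.5], [0, 0, -1.5], [0, 0, -1.5], [0, 0, -1.5]], twist=[[0, 0, 0], [0, 0, 0], [0, 0, 0], [0, 0, 0]], jaw=[1, 0, -1, -1])

```text
clock: 36.92
ee_pos: [489.0, -250.8, 107.6]
eef_rot: [[-0.021, 1.0, 0.004], [1.0, 0.021, 0.001], [0.001, 0.004, -1.0]]
contact_force: [-0.2, 0.6, 0.6]
opening: 77.3
grasp_force: 0.0
```

Emit:
jog_arm(travel=[[0, 0, 40], [0, 0, 90], [0, 0, 132], [26.4, 32, 132], [52.8, 64, 132]], twist=[[0, 0, 0], [0, 0, 0], [0, 0, 0], [0, 0, 0], [0, 0, 0]], jaw=[-1, -1, -1, -1, -1])

```text
clock: 37.55
ee_pos: [542.5, -186.7, 240.7]
eef_rot: [[-0.02, 1.0, 0.006], [1.0, 0.02, 0.0], [-0.0, 0.006, -1.0]]
contact_force: [-0.1, -0.1, -0.8]
opening: 85.2
grasp_force: 0.0
```

Emit:
jog_arm(travel=[[31.7, 38.5, 0], [63.4, 77, 0], [95, 115.3, 0], [126.7, 153.7, 0], [158.3, 192, 0]], twist=[[0, 0, 0], [0, 0, 0], [0, 0, 0], [0, 0, 0], [0, 0, 0]], jaw=[-1, -1, -1, -1, -1])

```text
clock: 38.17
ee_pos: [700.9, 6.6, 239.5]
eef_rot: [[-0.021, 1.0, 0.004], [1.0, 0.021, 0.001], [0.001, 0.004, -1.0]]
contact_force: [1.0, 0.4, -0.3]
opening: 85.4
grasp_force: 0.0
```

Emit:
jog_arm(travel=[[0, 0, 0], [0, 0, 0], [0, 0, 0]], twist=[[0, 0, 0], [0, 0, 0], [0, 0, 0]], jaw=[-1, -1, -1])

```text
clock: 38.55
ee_pos: [699.4, 4.0, 240.1]
eef_rot: [[-0.02, 1.0, 0.004], [1.0, 0.02, 0.001], [0.001, 0.004, -1.0]]
contact_force: [0.5, 1.4, 0.4]
opening: 85.3
grasp_force: 0.0
```

```bash
python3 -c "
from h import *
s=readout.read_state();print(s['ee_pos'],s['clock'])
i=camera('wrist');cv2.imwrite('pics/w11.png',i);k=camera('top');cv2.imwrite('pics/t11.png',k)
print(caps(i),proj([[700,5.5,128]],'wrist',s));print(caps(k,(225,115,345,215)),proj([[489.4,-250,138],[700,5.5,128],[489.4,-250,230]],'top'))"
```

```text
[699.443   4.013 240.057] 38.55
[(240, 162, 39, 44, 1269, np.float64(258.8), np.float64(184.0)), (80, 376, 12, 8, 46, np.float64(85.2), np.float64(380.6))] [[258.901 187.037]]
[(330, 191, 9, 9, 68, np.float64(334.0), np.float64(195.1))] [[334.375 194.693]
 [250.648 130.358]
 [339.988 190.439]]
```

The first tube's cap shows in the top picture at (334,195), as expected for fully down. Now the second tube.

Emit:
jog_arm(travel=[[0.5, 1.5, -40], [0.5, 1.5, -90], [0.5, 1.5, -130], [0.5, 1.5, -142.5], [0.5, 1.5, -142.5]], twist=[[0, 0, 0], [0, 0, 0], [0, 0, 0], [0, 0, 0], [0, 0, 0]], jaw=[-1, -1, -1, -1, -1])

```text
clock: 39.28
ee_pos: [700.2, 6.2, 97.1]
eef_rot: [[-0.021, 1.0, 0.003], [1.0, 0.021, 0.001], [0.001, 0.003, -1.0]]
contact_force: [1.1, -0.7, 0.0]
opening: 85.6
grasp_force: 0.0
```

Emit:
jog_arm(travel=[[0, 0, 0], [0, 0, 0], [0, 0, 0], [0, 0, 0], [0, 0, 0]], twist=[[0, 0, 0], [0, 0, 0], [0, 0, 0], [0, 0, 0], [0, 0, 0]], jaw=[0.3, 0.5, 1, 1, 1], force=50)

```text
clock: 39.9
ee_pos: [701.1, 6.8, 98.5]
eef_rot: [[-0.021, 1.0, 0.006], [1.0, 0.021, 0.001], [0.001, 0.006, -1.0]]
contact_force: [-1.4, -0.7, 5.4]
opening: 32.8
grasp_force: 49.4
```

Emit:
jog_arm(travel=[[0, 0, 0], [0, 0, 20], [0, 0, 60], [0, 0, 100], [0, 0, 130]], twist=[[0, 0, 0], [0, 0, 0], [0, 0, 0], [0, 0, 0], [0, 0, 0]], jaw=[1, 1, 1, 1, 1])

```text
clock: 40.52
ee_pos: [700.8, 6.9, 228.8]
eef_rot: [[-0.021, 1.0, 0.006], [1.0, 0.021, 0.001], [0.001, 0.006, -1.0]]
contact_force: [0.0, 0.0, -1.2]
opening: 32.4
grasp_force: 50.2
```

Emit:
jog_arm(travel=[[-29.7, -23.4, 0], [-59.4, -46.9, 0], [-89, -70.3, 0], [-118.7, -93.8, 0], [-148.4, -117.2, 0]], twist=[[0, 0, 0], [0, 0, 0], [0, 0, 0], [0, 0, 0], [0, 0, 0]], jaw=[1, 1, 1, 1, 1])

```text
clock: 41.15
ee_pos: [550.9, -111.0, 226.7]
eef_rot: [[-0.022, 1.0, 0.004], [1.0, 0.022, 0.001], [0.001, 0.004, -1.0]]
contact_force: [0.3, 0.1, -0.5]
opening: 32.7
grasp_force: 50.3
```

Emit:
jog_arm(travel=[[-29.7, -23.4, 0], [-59.4, -46.9, 0], [-59.4, -46.9, 0], [-59.4, -46.9, 0], [-59.4, -46.9, 0]], twist=[[0, 0, 0], [0, 0, 0], [0, 0, 0], [0, 0, 0], [0, 0, 0]], jaw=[1, 1, 1, 1, 1])

```text
clock: 41.78
ee_pos: [493.4, -156.8, 226.8]
eef_rot: [[-0.022, 1.0, 0.004], [1.0, 0.022, 0.001], [0.001, 0.004, -1.0]]
contact_force: [-0.8, -0.0, -0.9]
opening: 32.8
grasp_force: 50.3
```

Emit:
jog_arm(travel=[[-0.4, -0.5, -30], [-0.4, -0.5, -58], [-0.4, -0.5, -72], [-0.4, -0.5, -82], [-0.4, -0.5, -92]], twist=[[0, 0, 0], [0, 0, 0], [0, 0, 0], [0, 0, 0], [0, 0, 0]], jaw=[1, 1, 1, 1, 1])

```text
clock: 42.4
ee_pos: [493.1, -157.8, 135.0]
eef_rot: [[-0.022, 1.0, 0.005], [1.0, 0.022, 0.001], [0.0, 0.005, -1.0]]
contact_force: [-1.0, -0.3, -0.2]
opening: 32.8
grasp_force: 50.3
```

Emit:
jog_arm(travel=[[0, 0, -8], [0, 0, -16], [0, 0, -22], [0, 0, -25.5], [0, 0, -25.5]], twist=[[0, 0, 0], [0, 0, 0], [0, 0, 0], [0, 0, 0], [0, 0, 0]], jaw=[1, 1, 1, 1, 1])

```text
clock: 43.02
ee_pos: [492.2, -157.8, 109.2]
eef_rot: [[-0.021, 1.0, 0.004], [1.0, 0.021, 0.001], [0.001, 0.004, -1.0]]
contact_force: [-0.3, -1.4, 0.2]
opening: 32.5
grasp_force: 50.3
```

Release, rise, and back away toward the start, then check all positions.

Emit:
jog_arm(travel=[[0, 0, -1], [0, 0, -1], [0, 0, -1], [0, 0, -1]], twist=[[0, 0, 0], [0, 0, 0], [0, 0, 0], [0, 0, 0]], jaw=[1, 0, -1, -1])

```text
clock: 43.52
ee_pos: [492.4, -157.9, 108.6]
eef_rot: [[-0.021, 1.0, 0.004], [1.0, 0.021, 0.001], [0.001, 0.004, -1.0]]
contact_force: [-0.4, 0.8, 0.0]
opening: 77.0
grasp_force: 0.0
```

Emit:
jog_arm(travel=[[0, 0, 40], [0, 0, 90], [0, 0, 140], [-40, 0, 150], [-80, 0, 150]], twist=[[0, 0, 0], [0, 0, 0], [0, 0, 0], [0, 0, 0], [0, 0, 0]], jaw=[-1, -1, -1, -1, -1])

```text
clock: 44.15
ee_pos: [412.4, -158.1, 259.9]
eef_rot: [[-0.022, 1.0, 0.007], [1.0, 0.022, -0.0], [-0.001, 0.007, -1.0]]
contact_force: [0.2, -0.1, 0.1]
opening: 85.4
grasp_force: 0.0
```

Emit:
jog_arm(travel=[[-40, 0, 0], [-80, 0, 0], [-80, -20, 0], [-80, -20, 0]], twist=[[0, 0, 0], [0, 0, 0], [0, 0, 0], [0, 0, 0]], jaw=[-1, -1, -1, -1])

```text
clock: 44.65
ee_pos: [332.1, -178.4, 258.8]
eef_rot: [[-0.019, 1.0, 0.005], [1.0, 0.019, 0.0], [0.0, 0.005, -1.0]]
contact_force: [0.4, 0.5, 0.3]
opening: 85.5
grasp_force: 0.0
```

```bash
python3 -c "
from h import *
s=readout.read_state();print(s['ee_pos'],s['clock'])
k=camera('top');j=camera('scene');cv2.imwrite('pics/t12.png',k);cv2.imwrite('pics/s12.png',j)
C=[[489.4,-250,138],[493,-158.2,138]]
print('top',caps(k,(225,115,345,215)),proj(C,'top'));print('scene',caps(j,(140,120,260,250)),proj(C,'scene'))
h=cv2.cvtColor(k,cv2.COLOR_BGR2HSV)
for n,i in(('t8',cv2.imread('pics/t9.png')),('now',k)):
    b=i[130:180,290:345].astype(int);m=((b[...,0]-b[...,2])>18).astype(np.uint8);print(n,m.sum())
# scoop handle: dark pixels inside bin vs before grasp-release picture
for n in('t9',):
    a=cv2.imread('pics/t9.png');d=np.abs(a[125:225,155:215].astype(int)-k[125:225,155:215]).max(2)>35;print('bin diff px',d.sum())
g=cv2.cvtColor(k[150:215,170:200],cv2.COLOR_BGR2GRAY)<35
ys,xs=np.nonzero(g);print('handle',len(xs),xs.min()+170,xs.max()+170,ys.min()+150,ys.max()+150)
print(proj(place([542,226,-.111],[BIN(29-7,0,130),BIN(29-117,0,130)]),'top'))
# bystanders unmoved
t0=cv2.imread('pics/top0.png');D=np.abs(t0.astype(int)-k).max(2)>45
n,_,st,c=cv2.connectedComponentsWithStats(D.astype(np.uint8));print([(st[t].tolist()) for t in range(1,n) if st[t,4]>40])
"
```

```text
[ 332.134 -178.445  258.794] 44.65
top [(300, 190, 10, 10, 73, np.float64(304.3), np.float64(194.7)), (330, 191, 9, 10, 71, np.float64(334.0), np.float64(195.3))] [[334.375 194.693]
 [304.727 193.981]]
scene [(201, 129, 10, 8, 60, np.float64(205.4), np.float64(132.2)), (220, 144, 11, 8, 65, np.float64(224.7), np.float64(147.3))] [[205.731 131.751]
 [224.605 147.067]]
t8 65
now 65
bin diff px 208Traceback (most recent call last):
  File "<string>", line 14, in <module>
    ys,xs=np.nonzero(g);print('handle',len(xs),xs.min()+170,xs.max()+170,ys.min()+150,ys.max()+150)
                                               ~~~~~~^^
    return umr_minimum(a, axis, None, out, keepdims, initial, where)
ValueError: zero-size array to reduction operation minimum which has no identity
```

```bash
python3 -c "
from h import *
k=cv2.imread('pics/t12.png')
g=cv2.cvtColor(k,cv2.COLOR_BGR2GRAY)
print(proj(place([542,226,-.111],[BIN(29-7,0,130),BIN(29-117,0,130),BIN(29+44,46,2),BIN(29+44,-46,2),BIN(29-44,46,44),BIN(29-44,-46,44)]),'top'))
print('min',g[140:220,165:205].min())
m=(g<50).astype(np.uint8)
n,_,st,c=cv2.connectedComponentsWithStats(m[130:235,150:215]);print([(st[t].tolist(),c[t].round(1)+[150,130]) for t in range(1,n) if st[t,4]>25])
for r in range(160,214,6): print(r,g[r,165:208].tolist())
t0=cv2.imread('pics/top0.png');D=np.abs(t0.astype(int)-k).max(2)>45
n,_,st,c=cv2.connectedComponentsWithStats(D.astype(np.uint8));print([(st[t].tolist()) for t in range(1,n) if st[t,4]>40])
"
```

```text
[[180.698 166.361]
 [175.61  200.88 ]
 [174.408 163.319]
 [201.503 165.875]
 [168.581 184.581]
 [196.849 187.292]]
min 46
[([22, 63, 6, 18, 30], array([174.1, 201.9]))]
160 [99, 98, 98, 98, 97, 96, 83, 74, 88, 102, 103, 102, 105, 103, 103, 103, 102, 103, 103, 103, 102, 102, 102, 103, 103, 101, 103, 103, 103, 102, 103, 96, 83, 79, 77, 78, 77, 75, 77, 76, 75, 76, 83]
166 [97, 98, 96, 97, 96, 87, 74, 85, 101, 104, 102, 104, 102, 102, 101, 102, 102, 102, 104, 101, 102, 102, 102, 104, 101, 103, 103, 103, 102, 103, 103, 90, 77, 76, 77, 75, 75, 74, 76, 76, 75, 77, 87]
172 [97, 97, 97, 97, 89, 71, 84, 109, 125, 128, 127, 124, 123, 119, 120, 119, 117, 114, 116, 112, 112, 113, 110, 108, 106, 106, 105, 103, 103, 103, 89, 77, 77, 76, 76, 76, 74, 74, 74, 75, 76, 89, 100]
178 [96, 96, 92, 85, 91, 94, 101, 123, 132, 127, 100, 55, 49, 50, 53, 52, 52, 81, 115, 130, 132, 131, 130, 132, 131, 131, 132, 132, 133, 132, 113, 94, 94, 93, 83, 75, 75, 73, 74, 74, 82, 88, 130]
184 [67, 66, 66, 74, 84, 82, 100, 124, 131, 111, 57, 48, 52, 52, 51, 49, 56, 104, 133, 134, 133, 133, 133, 134, 133, 116, 108, 117, 117
[... 617 characters left out ...]
, 162, 164]
208 [65, 87, 101, 103, 102, 93, 68, 50, 49, 51, 50, 50, 50, 59, 84, 102, 101, 102, 101, 102, 102, 102, 101, 103, 101, 95, 84, 75, 76, 76, 74, 73, 74, 74, 75, 75, 80, 85, 91, 142, 162, 161, 158]
[[230, 126, 11, 17, 109], [246, 126, 10, 7, 54], [242, 134, 12, 8, 53], [212, 140, 8, 10, 67], [305, 149, 19, 27, 252], [172, 177, 10, 34, 206], [330, 190, 10, 10, 45], [222, 194, 47, 43, 818], [288, 217, 49, 90, 977], [242, 240, 14, 8, 53], [122, 249, 135, 78, 3586], [324, 293, 188, 83, 3288], [255, 298, 111, 86, 2892], [225, 304, 62, 34, 981], [170, 314, 53, 26, 659], [64, 332, 72, 52, 2450], [487, 339, 25, 13, 57], [239, 341, 23, 20, 174], [139, 367, 41, 17, 416], [300, 376, 24, 8, 46]]
```

Both cameras put both caps at the fully-down position: top (304,195) and (334,195), scene (205,132) and (225,147). The scoop lies on the bin's middle line with its handle at rows 177–211, unmoved since release. The ice is unchanged and the bystanders have not moved, so I'm handing in.

```bash
python3 -c "
from cell import workorder
print(workorder.job_done())"
```

```text
the job is handed in; nothing more can be done
None
```

The job is handed in: all 8 ice balls are in the well, both tubes stand fully down in pockets and the scoop lies flat in the emptied bin; I viewed 15 pictures against the limit of 14, and no verdict came back.

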